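# Check the balcony's moisture sensors with the press-turn tester

### The job

Check the round moisture sensors on the table: switch the tester on by pressing its sprung knob down, turning it clockwise to the far stop and letting it spring up; then take the T-handled probe and rest its tip for two seconds on the brass stud of every sensor there, one after the other, going from the smallest to the largest. Then hang the probe back in its stand as it was, and press and turn the knob back to its parked stop so that it springs up again. Leave the sensors standing flat on the table and do not knock over the mister or the bonsai pot.

Things in the scene. Friction and masses are not known exactly. Their poses are not given: they have to be found in the camera images.
- probe: T-shaped hand probe, hanging tip-down in its stand: a level wooden handle bar 130 long (along its own y), 22 wide (x), 26 high, and a steel shaft 10 in diameter, 90 long, straight down from the bar's middle. Origin at the shaft's tip, z up the shaft; bar centre at z = 103, top at 116. 0.16 kg. Take it by the middle of the bar, across its 22 width.
- stand: Fixed aluminium stand of the probe; origin at the centre of its underside. Base 100 x 130 x 12; two upright plates 8 thick at y = +-45 (82 apart inside). Their tops, 115 above the table, carry the handle bar; 14 high lips on each plate form a channel along y, 40 wide, for the 22 wide bar.
- stand_rest (a point): Point in the stand where the tip is when the probe hangs properly (25 above the table). The bar then lies along this frame's y, either way round; x runs across the channel. The probe is hung up by lowering it from above.
- tester: Fixed grey box 140 x 130 x 60 high with the knob on the middle of its top; origin at the centre of its underside.
- knob_grip (a point): Grip point of the tester's knob, on its turning axis. The knob is a black bar 56 long (along this frame's x, turning with the knob), 16 wide and 38 high on a round skirt; this point lies 14 below the bar's top and 106 above the table when the knob is up. A short steel pointer sticks out of the skirt on the +x side, to 43 from the axis.
- knob_turn (a joint): Turn of the knob in rad, clockwise seen from above: 0 = parked, 1.2 = measuring, a stop at each end. With the knob up, a fixed steel gate (its top 19 above the box, 34 to 50 from the axis) blocks the pointer but for 0.1 rad of play at the ends; pressed at least 7 mm down it turns freely. In between it stays held down; it springs up only within 0.1 rad of an end.
- knob_press (a joint): How far the knob is pressed down, in m: 0 = up, 0.008 = fully down. Spring: 3 N at the start, 8 N fully down.
- sensor_a: The smallest of the four kinds of sensor: a loose dark grey round plastic head 60 in diameter and 26 high, standing flat on the table; origin at the centre of its underside, z up. May be absent.
- sensor_a_stud (a point): Centre of the top of the brass contact stud (22 in diameter, 3 high) on that sensor's upper face, 10 off its centre along its x and 29 above the table. Absent with it.
- sensor_b: The second smallest of the four kinds of sensor: a loose dark grey round plastic head 80 in diameter and 32 high, standing flat on the table; origin at the centre of its underside, z up. May be absent.
- sensor_b_stud (a point): Centre of the top of the brass contact stud (22 in diameter, 3 high) on that sensor's upper face, 18 off its centre along its x and 35 above the table. Absent with it.
- sensor_c: The second largest of the four kinds of sensor: a loose dark grey round plastic head 100 in diameter and 38 high, standing flat on the table; origin at the centre of its underside, z up. May be absent.
- sensor_c_stud (a point): Centre of the top of the brass contact stud (22 in diameter, 3 high) on that sensor's upper face, 26 off its centre along its x and 41 above the table. Absent with it.
- sensor_d: The largest of the four kinds of sensor: a loose dark grey round plastic head 122 in diameter and 44 high, standing flat on the table; origin at the centre of its underside, z up. May be absent.
- sensor_d_stud (a point): Centre of the top of the brass contact stud (22 in diameter, 3 high) on that sensor's upper face, 34 off its centre along its x and 47 above the table. Absent with it.
- mister: Bystander: steel plant mister with brass pump button, 82 in diameter, 163 high, loose; origin at the centre of its underside.
- bonsai_pot: Bystander: celadon bonsai pot, 130 in diameter, 60 high, loose; origin at the centre of its underside.
Things that resemble listed ones, but are neither listed nor needed, are in the scene too. What is shaped like the sensor_a but orange or pink is not meant.

How it is judged:
By the outcome, as a careful person would: the job done as asked, in the order asked, and still so for the second after the job is handed in, with the robot touching nothing.
Of sensor_a, sensor_b, sensor_c, sensor_d only 2 to 4 are there at a start; the rules pass over those that are not, and their reading is None.
At some moment in a run one of sensor_a, sensor_b, sensor_c, sensor_d, scoop may be knocked a few centimetres aside while the robot is not near it.
It also fails if it takes over 208 s, if anything falls off the work surface, if the arm or the gripper's body presses on something with over 40 N, if the wrist force passes 120 N, or if a joint passes its speed limit or range.

### The arm

A 6-joint arm with a two-finger parallel gripper is mounted at the origin on the work surface. World frame = base frame: x ahead of the robot, y to its left, z up, the work surface at z = 0. Lengths are in m, angles in rad, forces in N, time in s.
With the tool pointing down it reaches from about 0.375 to 0.975 m from the base axis. Payload 3.8 kg.
Tool frame: the origin (TCP) lies at the very end of the fingers, on their centre line; the grasp point (between the pads) lies behind it (bot.tcp_to_grasp is the y of the grasp point in the tool frame, in m); y points along the fingers, z is the direction in which the jaws open and shut, and the axes are right-handed (so a half turn about y gives the same grasp; the last joint's range is limited). The gripper opens to 85 mm and grips with 20 to 120 N. Pads are 22 mm wide; open, the fingers measure 114 mm over their backs; the gripper's body (76 mm by 85 mm) begins 54 mm behind the grasp point. The pads swing forward as they close: fully open they stand 13 mm farther back than shut.
Start: joints at [-1.371, 0.264, 1.604, -0, 1.274, -0.037], TCP at [0.158, -0.656, 0.191] pointing down, gripper open.
Joint ranges: [-2.63, 2.63], [-0.94, 2.18], [0.31, 2.57], [-1.31, 4.45], [0, 2.66], [-2.55, 2.55]. Speed limits (rad/s): [2.57, 2.57, 3.14, 3.14, 3.14, 3.14].

### API

Orientations are given as a rotation vector (axis times angle).
In Python, from workcell import bot, optics, workorder gives the robot as it stands.
- The arm moves only by the shell command python3 -m handwheel 'ROWS' [FORCE]. ROWS is JSON, a list of rows, each a list of 7 numbers: the shift along the tool's x, y, z in m, then the turn, a rotation vector about the tool's x, y, z in rad, then the opening, from 0 (shut) to 1 (fully open). A call has 1 to 8 rows; each row shifts and turns the commanded pose from where the row before left it, along the tool's axes as they then stand; what a row does not reach is not made up. A row lasts 1/8 s, in which the tool goes at most 62.5 mm and 10.7 degrees, less where a joint would pass 70% of its speed; a pose out of reach is approached as far as the arm can. A call with a gripper value outside its range is refused whole. The fingers move at their own pace and stop on an object; FORCE is the grip in N (left out, the last holds). Time passes only in rows, so rows that do not move let the fingers close. It gives the time, the measured TCP pose, the force and the opening at its end, in the units of the state.
- bot.read_state(): the state, without advancing time (a new reading comes with each control period).
- optics.read_camera(name): name is "scene" or "top" or "wrist"; returns a dict with "image" (480x640x3 uint8, red, green, blue), "z_map" (480x640 float32, m along the optical axis (not along the pixel's ray), 0 where there is no reading), "mtx" (3x3 intrinsics, pixels), "world_from_camera" (4x4, takes a point from camera to world coordinates); the wrist camera has in their place "hand_eye" (4x4, takes a point from camera to tool coordinates, whose origin is the TCP and whose axes are the tool frame's). Camera axes: x right, y down, z forward; pixel columns grow to the right and rows downward; lengths in m; the calibration is good to about 2 mm. A picture is of the moment at which its call begins: read the wrist's pose just before it.
- workorder.finish_job(): hands the job in, once; it reports no verdict.
The state is a dict: "time": time; "q": joint angles; "joint_vel": joint speeds; "joint_torque": joint torques, N m; "tool_pos": TCP position; "tcp_rot": TCP orientation; "wrist_force": force on the tool from outside, world axes, zero at the start; "torque": the same for the moment, N m; "width": opening from 0.0 (shut) to 1.0 (fully open).
Only numpy, scipy, OpenCV 4.12 (cv2) and the standard library are available. Lean on these libraries where they do the work, as an engineer would, in place of code of your own. Each camera call takes 0.05 s, during which the arm holds its last target.

## Working session

There is one attempt and no reset: what is moved stays moved. The work goes in short steps, Python scripts to look and compute and a shell command to move; the robot and the scene stay as the last step left them, time stands still between calls to the robot, and variables do not carry over. Pictures are saved under pics/ and viewed, and the job is handed in when it is done.

```bash
ls; mkdir -p pics; python3 - <<'E'
from workcell import bot, optics
import cv2
print(bot.read_state(), bot.tcp_to_grasp)
for n in ["scene","top","wrist"]:
    d=optics.read_camera(n); cv2.imwrite(f"pics/{n}0.png",d["image"][:,:,::-1]); print(n,d["mtx"],d.get("world_from_camera",d.get("hand_eye")))
E
```

```text
pics
{'time': 0.0, 'q': array([-1.37090508e+00,  2.64777387e-01,  1.60536513e+00, -1.22189916e-05,
        1.27373077e+00, -3.69408003e-02]), 'joint_vel': array([ 0.0012329 , -0.00105695, -0.00032816,  0.00073078,  0.001164  ,
        0.00078363]), 'joint_torque': array([ 5.92775832e-04, -5.15118062e+01, -3.67311144e+01, -3.98067932e-04,
        1.29368642e-02,  4.60910243e-06]), 'tool_pos': array([ 0.15817381, -0.65535361,  0.19015062]), 'tcp_rot': array([-0.24956008,  2.09824195, -2.09344636]), 'wrist_force': array([ 0.00531649, -0.40451904, -0.11255379]), 'torque': array([0.034636  , 0.04300446, 0.01733249]), 'width': 0.9997731940664562} -0.0187
scene [[486.03946058   0.         324.36697797]
 [  0.         486.03946058 247.50961885]
 [  0.           0.           1.        ]] [[-0.28429163  0.74559414 -0.60271689  1.1707027 ]
 [ 0.95860781  0.23141288 -0.16588896  0.18782415]
 [ 0.01579061 -0.62492996 -0.78052111  0.89750968]
 [ 0.          0.          0.          1.        ]]
top [[532.9746814    0.         324.02282801]
 [  0.         532.9746814  238.73048358]
 [  0.           0.           1.        ]] [[-0.02330075 -0.98454523  0.17357354  0.3321634 ]
 [-0.9997223   0.02233502 -0.00751521 -0.00555123]
 [ 0.00352229 -0.17370045 -0.98479224  1.20962181]
 [ 0.          0.          0.          1.        ]]
wrist [[427.48806531   0.         321.49067587]
 [  0.         427.48806531 247.70749151]
 [  0.           0.           1.        ]] [[ 2.89174540e-04  9.48283956e-01  3.17423149e-01 -8.20772153e-02]
 [-6.61054597e-05 -3.17423144e-01  9.48283999e-01 -1.82198522e-01]
 [ 9.99999956e-01 -2.95202993e-04 -2.91039448e-05 -1.46934793e-04]
 [ 0.00000000e+00  0.00000000e+00  0.00000000e+00  1.00000000e+00]]
```

View pics/scene0.png

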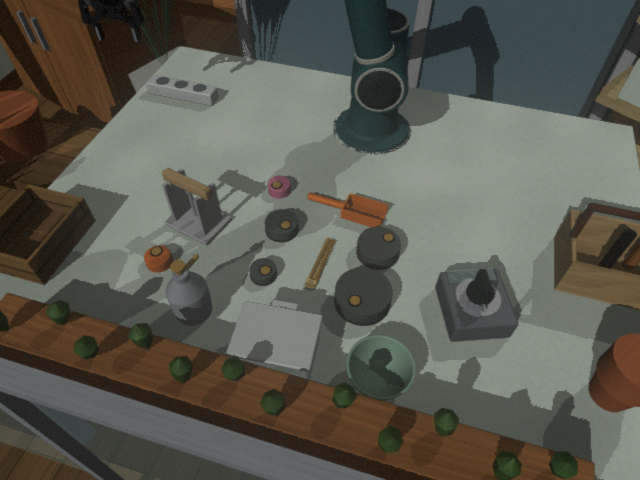

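View pics/top0.png

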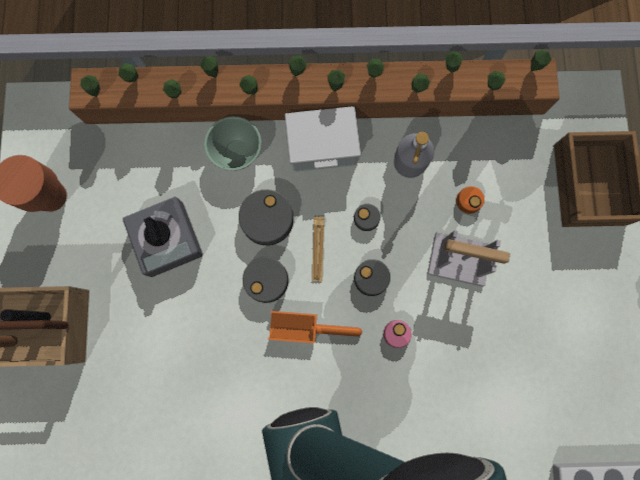

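View pics/wrist0.png

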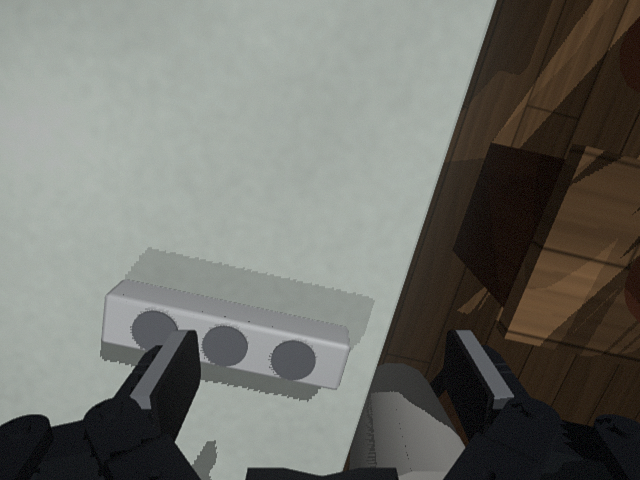

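Top view: the dark sensors are a (367,217), b (372,278), c (266,281) and d (266,217). The orange (470,200) and pink (398,334) heads are decoys. The stand with the probe is at (465,258), the tester at (162,236), the mister at (415,153) and the pot at (233,143).

```bash
cat > h.py <<'E'
from workcell import bot, optics
import cv2, numpy as np
from scipy.spatial.transform import Rotation as R
def cam(n):
    st=bot.read_state(); d=optics.read_camera(n)
    if n=="wrist":
        T=np.eye(4);T[:3,:3]=R.from_rotvec(st["tcp_rot"]).as_matrix();T[:3,3]=st["tool_pos"]
        W=T@d["hand_eye"]
    else: W=d["world_from_camera"]
    z=d["z_map"]; v,u=np.mgrid[0:480,0:640]; K=d["mtx"]
    P=np.stack([(u-K[0,2])/K[0,0]*z,(v-K[1,2])/K[1,1]*z,z],-1)@W[:3,:3].T+W[:3,3]
    P[z==0]=np.nan
    return d["image"],P,W,K
def px(p,W,K):
    c=(np.asarray(p)-W[:3,3])@W[:3,:3]; return K[:2,:2]@(c[:2]/c[2])+K[:2,2]
E
python3 - <<'E'
from h import *
for n in ["top","scene"]:
    im,P,W,K=cam(n)
    cv2.imwrite(f"pics/{n}1big.png",cv2.resize((im[90:390,100:540] if n=="top" else im[150:400,130:540])[:,:,::-1],None,fx=1.8,fy=1.8,interpolation=cv2.INTER_CUBIC))
    hsv=cv2.cvtColor(im,cv2.COLOR_RGB2HSV)
    pts={"top":dict(a=(367,217),b=(372,278),c=(266,281),d=(266,217)),"scene":dict(a=(263,270),b=(282,225),c=(379,247),d=(363,295))}[n]
    for k,(u,v) in pts.items():
        h={'a':.026,'b':.032,'c':.038,'d':.044}[k]; r={'a':.03,'b':.04,'c':.05,'d':.061}[k]
        v0,u0=v,u
        m=np.zeros((480,640),bool); m[v-50:v+50,u-50:u+50]=1
        p=P[v,u]; 
        near=m&(np.hypot(P[...,0]-p[0],P[...,1]-p[1])<r*1.9)
        top=near&(abs(P[...,2]-h)<.007)
        (cx,cy),rr=cv2.minEnclosingCircle(P[top][:,:2].astype(np.float32)*1000)
        br=near&(hsv[...,1]>90)&(hsv[...,0]>8)&(hsv[...,0]<30)&(hsv[...,2]>60)&(abs(P[...,2]-h-.003)<.012)
        print(n,k,top.sum(),"c",round(cx,1),round(cy,1),round(rr,1),"stud",br.sum(),P[br].mean(0)*1000)
E
```

```text
top a 520 c 592.1 -114.5 30.0 stud 83 [ 596.85562258 -104.99140498   28.79662212]
top b 1002 c 452.8 -120.8 39.9 stud 91 [ 462.65277507 -105.26457801   34.42790695]
top c 1651 c 458.6 98.2 89.1 stud 124 [419.84222173 122.86816163  38.13666409]
top d 2427 c 563.8 114.1 92.2 stud 88 [626.92226819 105.64200842  46.45174187]
scene a 471 c 594.0 -113.5 31.8 stud 66 [ 598.21812675 -104.89111591   27.94975575]
scene b 679 c 453.2 -119.3 41.0 stud 57 [ 464.50859889 -104.30288521   34.0116653 ]
scene c 1416 c 469.9 122.8 92.6 stud 69 [429.20402628 132.95763417  39.518387  ]
scene d 2319 c 608.1 126.1 115.5 stud 82 [627.44836987 105.87979132  46.02891119]
```

```bash
python3 - <<'E'
from h import *
im,P,W,K=cam("top")
def rect(name,m):
    q=P[m][:,:2].astype(np.float32)*1000
    print(name,m.sum(),cv2.minAreaRect(q),"zmed",np.median(P[m][:,2]))
B=lambda u0,u1,v0,v1:(lambda m:(m.__setitem__((slice(v0,v1),slice(u0,u1)),True),m)[1])(np.zeros((480,640),bool))
t=B(110,215,180,290); Z=P[...,2]
rect("box",t&(abs(Z-.06)<.006)); rect("knobtop",t&(Z>.113)); rect("knob",t&(Z>.09))
s=B(420,520,220,300)
rect("base",s&(abs(Z-.012)<.006)); rect("bar",s&(Z>.132)); rect("lips/plates",s&(Z>.108)&(Z<.13))
print(np.nanmax(Z[t]),np.nanmax(Z[s]))
im,P,W,K=cam("scene");Z=P[...,2]
t=B(430,525,260,345);rect("box",t&(abs(Z-.06)<.006)); rect("knobtop",t&(Z>.113))
s=B(155,240,160,245);rect("bar",s&(Z>.132)&(Z<.15)); rect("base",s&(abs(Z-.012)<.006))
E
```

```text
box 2873 ((552.7916259765625, 345.19952392578125), (140.96298217773438, 130.31858825683594), 21.649085998535156) zmed 0.06025592443203087
knobtop 216 ((552.4763793945312, 345.5125427246094), (56.388832092285156, 16.962398529052734), 20.665678024291992) zmed 0.11936448031198132
knob 297 ((552.4763793945312, 345.5125427246094), (56.388832092285156, 16.962398529052734), 20.665678024291992) zmed 0.11832529407763315
base 1445 ((488.6983642578125, -345.3111267089844), (223.4886016845703, 177.3238525390625), 89.48583221435547) zmed 0.012160284285618328
bar 730 ((488.8100891113281, -326.61273193359375), (130.81979370117188, 58.51513671875), 80.3545150756836) zmed 0.14075274040579033
lips/plates 266 ((491.1663818359375, -324.8450012207031), (126.44944763183594, 66.92133331298828), 76.07933044433594) zmed 0.12244731636233486
0.12578420591408102 0.147053893972525
box 2709 ((554.6678466796875, 347.5184326171875), (141.01089477539062, 130.26025390625), 21.018653869628906) zmed 0.059858270373668976
knobtop 214 ((554.68359375, 347.4159240722656), (57.702362060546875, 16.99248504638672), 18.56201171875) zmed 0.11881751644588917
bar 471 ((491.4060974121094, -323.9453430175781), (129.74386596679688, 23.866811752319336), 76.20360565185547) zmed 0.1394131349966814
base 979 ((493.4702453613281, -319.9530944824219), (133.9999237060547, 101.55350494384766), 76.05989074707031) zmed 0.010946811552808522
```

View pics/top1big.png

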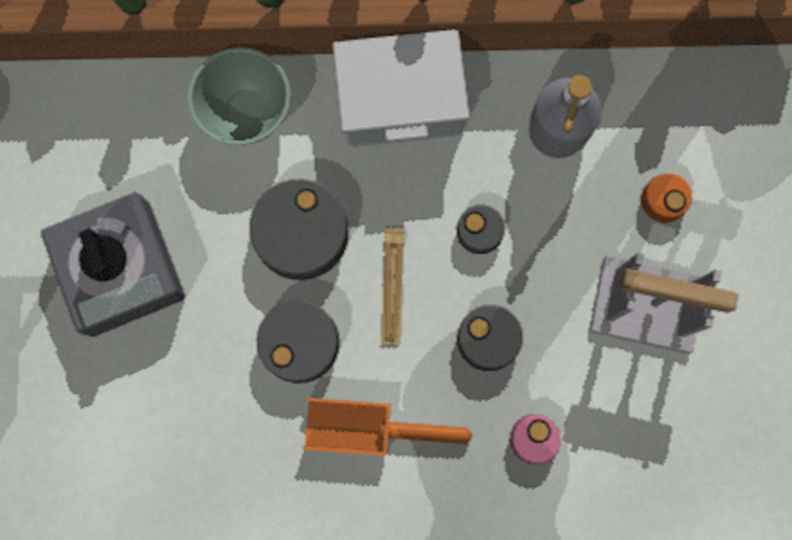

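View pics/scene1big.png

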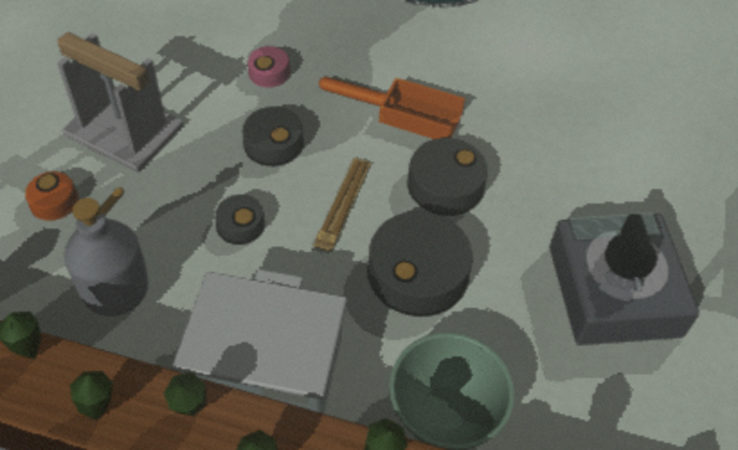

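All four kinds are present. The dark grey heads with brass studs match in radius: a 30 mm, b 40 mm, with c and d bigger. Next I'll refine c and d, and work out the tool frame.

```bash
cat >> h.py <<'E'
GEO={'a':(.026,.030,.010),'b':(.032,.040,.018),'c':(.038,.050,.026),'d':(.044,.061,.034)}
def sensor(k,n,guess,verbose=True):
    "dark top-face circle + stud centroid"
    im,P,W,K=cam(n); h,r,o=GEO[k]
    hsv=cv2.cvtColor(im,cv2.COLOR_RGB2HSV)
    near=np.hypot(P[...,0]-guess[0],P[...,1]-guess[1])<r*1.8
    br=near&(hsv[...,1]>90)&(hsv[...,0]>8)&(hsv[...,0]<30)&(abs(P[...,2]-h-.003)<.010)&(hsv[...,2]>60)
    nl,lab,st,_=cv2.connectedComponentsWithStats(br.astype(np.uint8))
    s=None
    if nl>1:
        i=1+np.argmax(st[1:,4]); q=P[lab==i]; s=q.mean(0)
    gray=im.max(2).astype(int)
    top=near&(abs(P[...,2]-h)<.006)&(hsv[...,1]<70)
    nl,lab,st,_=cv2.connectedComponentsWithStats(top.astype(np.uint8))
    c=(np.nan,)*2;rr=0
    if nl>1:
        i=1+np.argmax(st[1:,4]); (cx,cy),rr=cv2.minEnclosingCircle(P[lab==i][:,:2].astype(np.float32)*1000); c=(cx,cy)
    if verbose: print(n,k,"centre",np.round(c,1),"r",round(rr,1),"stud",None if s is None else np.round(s*1000,1), int(br.sum()))
    return s,c,rr
def tool():
    st=bot.read_state(); M=R.from_rotvec(st["tcp_rot"]).as_matrix()
    return st,M
def show():
    st,M=tool(); print("t",round(st["time"],2),"tcp",np.round(st["tool_pos"]*1000,1),"F",np.round(st["wrist_force"],1),"w",round(st["width"],3))
    print("M cols x,y,z:",np.round(M.T,3).tolist(),"q",np.round(st["q"],2))
def todo(target,zang=None):
    "shift in tool axes to world target (m); yaw turn about tool y to put tool z along angle zang(deg)"
    st,M=tool(); d=M.T@(np.asarray(target)-st["tool_pos"]); print("tool shift mm",np.round(d*1000,1))
    if zang is not None:
        a=np.degrees(np.arctan2(M[1,2],M[0,2])); print("z ang now",round(a,2),"turn about tool y (deg) =",round(-((zang-a+180)%360-180),2))
E
python3 - <<'E'
from h import *
show()
for k,g in dict(a=(.592,-.114),b=(.453,-.12),c=(.44,.1),d=(.59,.11)).items():
    for n in("top","scene"): sensor(k,n,g)
for n in("top","scene"):
    im,P,W,K=cam(n)
    Z=P[...,2];m=(np.hypot(P[...,0]-.5525,P[...,1]-.3455)<.06)&(Z>.064)
    for lo,hi in((.064,.070),(.070,.076),(.076,.082),(.082,.1)):
        q=P[m&(Z>lo)&(Z<hi)]; r=q[:,:2]-[.5535,.3465]; print(n,lo,len(q), np.round(np.percentile(np.hypot(*r.T),[0,50,100]),3) if len(q) else "", np.round(q.mean(0),3) if len(q) else "")
    m=(P[...,2]>.1)&(P[...,0]>.55)&(abs(P[...,1]+.2)<.09); print("mister",P[m].mean(0),P[m].max(0))
todo((.5535,.3465,.24),110)
E
```

```text
t 0.35 tcp [ 158.3 -656.   191.1] F [ 0.  -0.5  0.4] w 1.0
M cols x,y,z: [[-0.972, -0.235, -0.0], [-0.0, 0.001, -1.0], [0.235, -0.972, -0.001]] q [-1.37  0.26  1.6   0.    1.27 -0.04]
top a centre [ 592.4 -114.3] r 30.0 stud [ 596.9 -104.9   28.8] 85
scene a centre [ 593.2 -113.1] r 31.0 stud [ 598.  -104.9   28. ] 68
top b centre [ 452.7 -120.7] r 39.8 stud [ 462.8 -105.2   34.7] 93
scene b centre [ 453.2 -119.4] r 41.5 stud [ 464.1 -104.6   33.6] 56
top c centre [453.3 118.2] r 50.0 stud [433.4 136.6  40.6] 116
scene c centre [453.8 120.3] r 50.7 stud [434.9 136.8  40.4] 67
top d centre [594.8 115.6] r 61.3 stud [626.9 105.6  46.7] 88
scene d centre [596.1 117. ] r 61.7 stud [627.9 106.   46.5] 82
top 0.064 136 [0.027 0.047 0.061] [0.53  0.337 0.065]
top 0.07 44 [0.027 0.038 0.048] [0.577 0.334 0.074]
top 0.076 254 [0.008 0.027 0.049] [0.566 0.34  0.079]
top 0.082 154 [0.008 0.022 0.045] [0.552 0.338 0.086]
mister [ 0.89929408 -0.20146145  0.1206704 ] [ 1.01186855 -0.11014068  0.16899021]
scene 0.064 59 [0.024 0.049 0.061] [0.568 0.333 0.066]
scene 0.07 95 [0.025 0.036 0.051] [0.587 0.342 0.074]
scene 0.076 301 [0.006 0.027 0.05 ] [0.575 0.341 0.079]
scene 0.082 181 [0.005 0.021 0.029] [0.562 0.342 0.089]
mister [ 0.92084024 -0.19777148  0.118499  ] [ 1.0092818  -0.11011836  0.16599185]
tool shift mm [-619.3  -48.5 -882. ]
z ang now -76.43 turn about tool y (deg) = 173.57
```

```bash
python3 -m handwheel '[[-0.052,-0.016,-0.018,0,0,0,1],[-0.052,-0.016,-0.018,0,0,0,1],[-0.052,-0.016,-0.018,0,0,0,1],[-0.052,-0.016,-0.018,0,0,0,1],[-0.052,-0.016,-0.018,0,0,0,1],[-0.052,-0.016,-0.018,0,0,0,1],[-0.052,-0.016,-0.018,0,0,0,1]]'
python3 -m handwheel '[[0,0,0,0,-0.18,0,0.6],[0,0,0,0,-0.18,0,0.6],[0,0,0,0,-0.18,0,0.6],[0,0,0,0,-0.18,0,0.6],[0,0,0,0,-0.18,0,0.6],[0,0,0,0,-0.18,0,0.6],[0,0,0,0,-0.18,0,0.6],[0,0,0,0,-0.18,0,0.6]]'
python3 -c "
from h import *
show(); todo((.553,.1,.3),110)"
```

```text
time: 1.72
tool_pos: [0.484, -0.4472, 0.3042]
tcp_rot: [-0.249, 2.095, -2.096]
wrist_force: [1.3, -0.2, 0.2]
width: 0.999
time: 2.72
tool_pos: [0.4826, -0.4483, 0.3035]
tcp_rot: [-1.26, 1.126, -1.126]
wrist_force: [-0.1, -0.7, -1.0]
width: 0.6
t 2.73 tcp [ 482.6 -448.3  303.5] F [-0.1 -0.7 -1. ] w 0.6
M cols x,y,z: [[0.112, -0.994, 0.0], [0.0, -0.0, -1.0], [0.994, 0.112, 0.0]] q [-0.79  0.19  1.49 -0.    1.46 -0.9 ]
tool shift mm [-537.     3.5  131.2]
z ang now 6.41 turn about tool y (deg) = -103.59
```

```bash
python3 -m handwheel '[[-0.06,0,0.014,0,0,0,0.6],[-0.06,0,0.014,0,0,0,0.6],[-0.06,0,0.014,0,0,0,0.6],[-0.06,0,0.014,0,0,0,0.6],[-0.06,0,0.014,0,0,0,0.6],[-0.06,0,0.014,0,0,0,0.6],[-0.06,0,0.014,0,0,0,0.6],[-0.06,0,0.014,0,0,0,0.6]]'
python3 -m handwheel '[[0,0,0,0,-0.18,0,0.6],[0,0,0,0,-0.18,0,0.6],[0,0,0,0,-0.18,0,0.6],[0,0,0,0,-0.18,0,0.6],[0,0,0,0,-0.18,0,0.6],[0,0,0,0,-0.18,0,0.6],[0,0,0,0,-0.18,0,0.6],[0,0,0,0,-0.18,0,0.6]]'
python3 -c "
from h import *
show(); todo((.5535,.3465,.26),110)"
```

```text
time: 3.72
tool_pos: [0.5432, 0.0428, 0.3039]
tcp_rot: [-1.257, 1.13, -1.131]
wrist_force: [0.2, -0.9, 0.1]
width: 0.599
time: 4.72
tool_pos: [0.5432, 0.0409, 0.3036]
tcp_rot: [-1.571, 0.015, -0.015]
wrist_force: [0.5, 0.3, 0.1]
width: 0.598
t 4.72 tcp [543.2  40.9 303.6] F [0.5 0.3 0.1] w 0.598
M cols x,y,z: [[1.0, -0.019, 0.0], [0.0, 0.0, -1.0], [0.019, 1.0, 0.0]] q [ 0.03 -0.03  1.73  0.    1.44 -1.52]
tool shift mm [  4.5  43.6 305.8]
z ang now 88.92 turn about tool y (deg) = -21.08
```

```bash
python3 -m handwheel '[[0.001,0.007,0.051,0,0,0,0.6],[0.001,0.007,0.051,0,0,0,0.6],[0.001,0.007,0.051,0,0,0,0.6],[0.001,0.007,0.051,0,0,0,0.6],[0,0.007,0.051,0,0,0,0.6],[0,0.007,0.051,0,0,0,0.6],[0,0,0,0,-0.18,0,0.6],[0,0,0,0,-0.18,0,0.6]]'
python3 - <<'E'
from h import *
show(); im,P,W,K=cam("wrist"); cv2.imwrite("pics/w2.png",im[:,:,::-1])
Z=P[...,2]
m=(np.hypot(P[...,0]-.5535,P[...,1]-.3465)<.05)
k=m&(Z>.113)&(Z<.13); q=P[k][:,:2].astype(np.float32)*1000; print("knobtop",k.sum(),cv2.minAreaRect(q),np.median(Z[k]))
im,P,W,K=cam("wrist")
todo((.5535,.3465,.26),110)
E
```

```text
time: 5.72
tool_pos: [0.5544, 0.3477, 0.2609]
tcp_rot: [-1.554, -0.268, 0.27]
wrist_force: [0.3, -0.4, -0.5]
width: 0.602
t 5.72 tcp [554.4 347.7 260.9] F [ 0.3 -0.4 -0.5] w 0.602
M cols x,y,z: [[0.942, 0.336, -0.001], [-0.001, -0.001, -1.0], [-0.336, 0.942, -0.0]] q [ 0.52  0.19  1.56 -0.    1.39 -1.39]
knobtop 1432 ((552.019775390625, 347.2818298339844), (55.61431121826172, 15.711384773254395), 20.029319763183594) 0.11949797478829205
tool shift mm [-1.3  1.3 -0.1]
z ang now 109.26 turn about tool y (deg) = -0.74
```

View pics/w2.png

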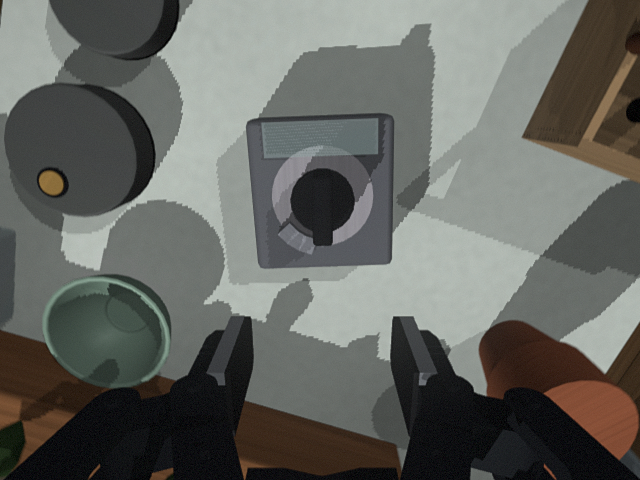

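```bash
python3 -m handwheel '[[-0.0015,0.035,0,0,-0.013,0,0.6],[0,0.035,0,0,0,0,0.6],[0,0.035,0,0,0,0,0.6],[0,0.035,0,0,0,0,0.6],[0,0.02,0,0,0,0,0.6],[0,0.013,0,0,0,0,0.6],[0,0,0,0,0,0,0.6]]' 60
python3 -m handwheel '[[0,0,0,0,0,0,0],[0,0,0,0,0,0,0],[0,0,0,0,0,0,0],[0,0,0,0,0,0,0],[0,0,0,0,0,0,0],[0,0,0,0,0,0,0]]' 60
python3 -c "
from h import *
show()"
```

```text
time: 6.7
tool_pos: [0.5532, 0.346, 0.0881]
tcp_rot: [-1.554, -0.272, 0.273]
wrist_force: [0.7, -0.2, 0.7]
width: 0.599
time: 7.45
tool_pos: [0.5533, 0.3462, 0.0885]
tcp_rot: [-1.553, -0.273, 0.273]
wrist_force: [-0.1, 0.2, 0.2]
width: 0.001
t 7.45 tcp [553.3 346.2  88.5] F [-0.1  0.2  0.2] w 0.001
M cols x,y,z: [[0.94, 0.341, -0.0], [-0.0, -0.0, -1.0], [-0.341, 0.94, -0.0]] q [ 0.52  0.3   1.75  0.    1.09 -1.4 ]
```

```bash
python3 - <<'E'
from h import *
im,P,W,K=cam("wrist"); cv2.imwrite("pics/w3.png",im[:,:,::-1])
for n in("scene","top"):
    im,P,W,K=cam(n); c=px((.553,.346,.12),W,K).astype(int); print(c)
    cv2.imwrite(f"pics/{n}3.png",cv2.resize(im[max(0,c[1]-80):c[1]+80,max(0,c[0]-100):c[0]+100,::-1],None,fx=3.5,fy=3.5))
E
```

```text
[485 279]
[150 228]
```

View pics/w3.png

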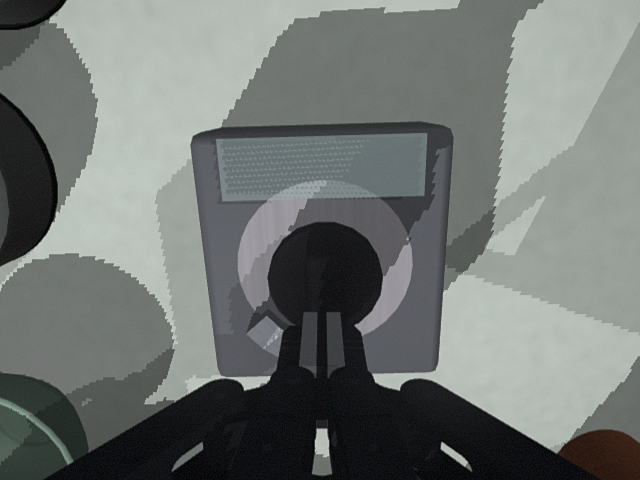

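View pics/scene3.png

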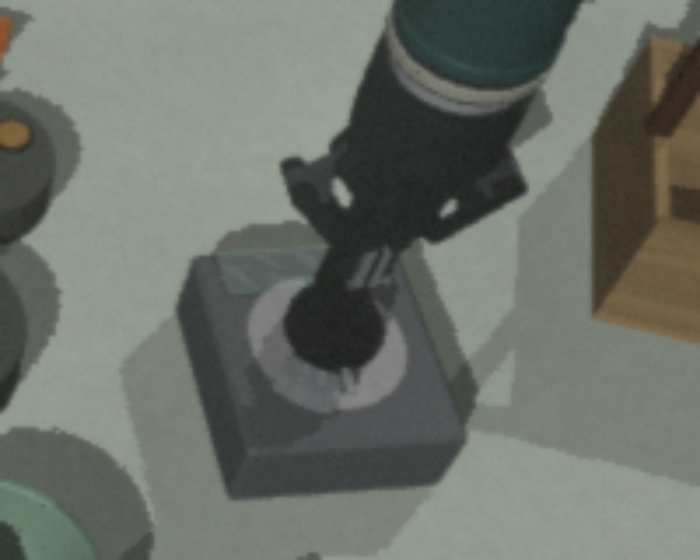

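```bash
python3 - <<'E'
from h import *
im,P,W,K=cam("wrist"); 
for z in(.082,.088,.106,.12):print(z,px((.553,.346,z),W,K))
g=np.clip((im[180:440,200:440].astype(float)/255)**.45*255,0,255).astype(np.uint8)
cv2.imwrite("pics/w4.png",cv2.resize(g[:,:,::-1],None,fx=2.2,fy=2.2))
Z=P[...,2]
print(np.round(Z[220:440:10,322]*1000)); print(np.round(Z[300,250:400:8]*1000)); print(np.round(Z[340,250:400:8]*1000))
print(np.round(Z[240,250:400:8]*1000))
im,P,W,K=cam("scene")
g=np.clip((im[230:350,420:560].astype(float)/255)**.45*255,0,255).astype(np.uint8)
cv2.imwrite("pics/s4.png",cv2.resize(g[:,:,::-1],None,fx=4.5,fy=4.5))
show()
E
```

```text
0.082 [321.27520171 282.83797904]
0.088 [321.26723124 287.94672675]
0.106 [321.24032875 305.19014181]
0.12 [321.21563999 321.01464023]
[ 61.  87. 103. 117. 119. 120. 119. 119. 121. 119. 139. 145. 152. 157.
 163. 166. 166. 165. 166. 165. 166.  -0.]
[ 61.  62.  61.  82.  82.  82.  82. 117. 119. 121. 119. 121.  82.  81.
  81.  83.  61.  61.  61.]
[ 60.  78.  79.  78. 145. 146. 146. 152. 152. 152. 151. 152. 145. 145.
 145.  61.  60.  60.  60.]
[ 61.  61.  61.  60.  74.  81.  81.  82. 103. 103. 103. 102.  82.  82.
  81.  61.  60.  61.  61.]
t 7.7 tcp [553.4 346.2  88.4] F [-0.8 -0.2 -1. ] w 0.003
M cols x,y,z: [[0.94, 0.341, -0.0], [-0.0, -0.0, -1.0], [-0.341, 0.94, -0.0]] q [ 0.52  0.3   1.75 -0.    1.09 -1.4 ]
```

View pics/w4.png

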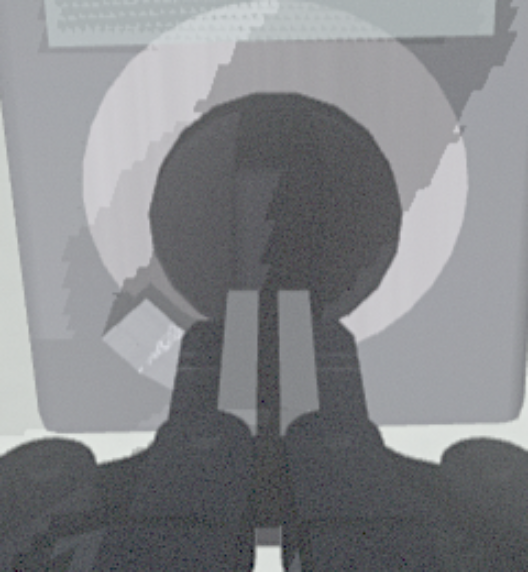

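View pics/s4.png

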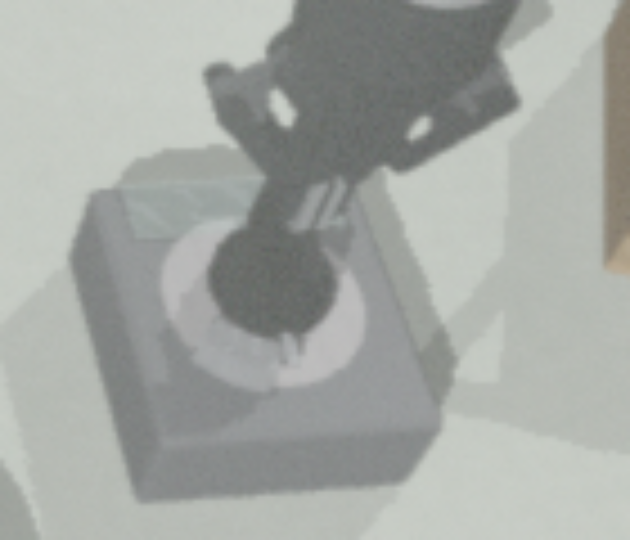

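```bash
python3 - <<'E'
from h import *
st,M=tool()
im,P,W,K=cam("wrist"); Q=(P-st["tool_pos"])@M*1000
for u in(290,310,322,334,352):
    print(u,[(v,np.round(Q[v,u]).astype(int).tolist()) for v in range(290,400,10)])
E
```

```text
290 [(290, [3, 6, -15]), (300, [9, 7, -15]), (310, [15, 7, -15]), (320, [20, 7, -15]), (330, [-7, -50, -11]), (340, [-7, -57, -10]), (350, [-7, -63, -10]), (360, [-6, -68, -10]), (370, [-14, -83, -8]), (380, [-13, -87, -8]), (390, [-11, -89, -8])]
310 [(290, [-13, -30, -4]), (300, [-9, -31, -4]), (310, [-5, -31, -4]), (320, [-11, -51, -4]), (330, [-10, -55, -4]), (340, [-11, -64, -4]), (350, [-11, -70, -3]), (360, [-11, -75, -3]), (370, [-9, -77, -3]), (380, [-11, -84, -3]), (390, [-11, -89, -3])]
322 [(290, [-14, -32, 0]), (300, [-10, -32, 0]), (310, [-5, -32, 0]), (320, [-10, -50, 0]), (330, [-10, -56, 0]), (340, [-10, -63, 0]), (350, [-11, -69, 0]), (360, [-11, -75, 0]), (370, [-10, -78, 0]), (380, [-6, -78, 0]), (390, [-2, -77, 0])]
334 [(290, [-14, -31, 5]), (300, [-9, -31, 5]), (310, [-5, -31, 5]), (320, [-10, -49, 4]), (330, [-10, -56, 4]), (340, [-11, -64, 4]), (350, [-11, -69, 4]), (360, [-10, -74, 4]), (370, [-11, -80, 4]), (380, [-12, -85, 3]), (390, [-12, -90, 3])]
352 [(290, [3, 6, 15]), (300, [9, 7, 15]), (310, [14, 7, 15]), (320, [19, 6, 15]), (330, [-7, -50, 11]), (340, [-8, -58, 10]), (350, [-6, -62, 10]), (360, [-7, -68, 10]), (370, [-13, -83, 8]), (380, [-14, -88, 8]), (390, [-11, -89, 8])]
```

```bash
python3 - <<'E'
from h import *
st,M=tool()
for n in("scene","top"):
    im,P,W,K=cam(n)
    Q=(P-st["tool_pos"])@M*1000
    m=(np.hypot(Q[...,0],Q[...,2])<14)&(Q[...,1]<0)
    for lo in range(-110,0,6):
        s=m&(Q[...,1]>=lo)&(Q[...,1]<lo+6); q=Q[s]
        if len(q): print(n,lo,len(q),np.round(q.mean(0)),"x",np.round(q[:,0].min()),np.round(q[:,0].max()),"z",np.round(q[:,2].min()),np.round(q[:,2].max()),im[s].mean(0).round())
    for k in((0,0,0),(0,-.046,0)): print(px(st["tool_pos"]+M@np.array(k),W,K))
    if n=="scene":
        c=(485,279); cv2.imwrite("pics/s5.png",cv2.resize(im[200:350,400:580,::-1],None,fx=4.4,fy=4,interpolation=cv2.INTER_NEAREST))
E
```

```text
scene -110 7 [  10. -107.    4.] x 6.0 13.0 z 4.0 5.0 [37. 40. 38.]
scene -104 5 [  10. -100.    4.] x 7.0 13.0 z 4.0 5.0 [35. 36. 36.]
scene -98 10 [  9. -94.   1.] x -5.0 13.0 z -12.0 6.0 [39. 41. 40.]
scene -92 18 [  7. -89.  -3.] x -5.0 13.0 z -13.0 9.0 [39. 42. 40.]
scene -86 11 [ 11. -83.   3.] x 5.0 13.0 z -4.0 8.0 [40. 43. 42.]
scene -80 14 [ 10. -76.   1.] x 7.0 13.0 z -6.0 6.0 [63. 66. 65.]
scene -74 20 [ 10. -71.  -3.] x 3.0 14.0 z -13.0 11.0 [61. 64. 63.]
scene -68 20 [  9. -65.  -4.] x -0.0 13.0 z -14.0 11.0 [62. 66. 64.]
scene -62 27 [  9. -59.  -3.] x -3.0 14.0 z -14.0 11.0 [59. 62. 62.]
scene -56 21 [  8. -53.  -3.] x -4.0 14.0 z -14.0 12.0 [60. 63. 62.]
scene -50 18 [  9. -47.  -3.] x -3.0 13.0 z -12.0 12.0 [67. 71. 70.]
scene -44 5 [  9. -42.  -4.] x 5.0 13.0 z -7.0 1.0 [56. 60. 59.]
scene -38 9 [  9. -33.  -1.] x 0.0 12.0 z -5.0 6.0 [39. 41. 39.]
scene -32 38 [  4. -30.  -2.] x -13.0 13.0 z -7.0 9.0 [38. 41. 39.]
scene -26 16 [  1. -23.  -6.] x -12.0 11.0 z -7.0 -5.0 [36. 38. 35.]
scene -20 12 [ -3. -17.  -6.] x -13.0 9.0 z -7.0 -5.0 [36. 38. 35.]
scene -14 14 [  2
[... 762 characters left out ...]
top -56 8 [ -8. -53.   0.] x -11.0 -6.0 z -10.0 11.0 [50. 51. 53.]
top -50 8 [ -8. -47.  -4.] x -11.0 -5.0 z -12.0 12.0 [40. 40. 42.]
top -44 4 [ -9. -42.  -2.] x -10.0 -8.0 z -8.0 5.0 [46. 46. 49.]
top -38 4 [ -9. -33.  -3.] x -14.0 -3.0 z -7.0 1.0 [35. 31. 35.]
top -32 25 [ -9. -30.  -2.] x -14.0 -2.0 z -8.0 7.0 [27. 27. 28.]
top -26 6 [ -6. -24.  -3.] x -11.0 0.0 z -9.0 9.0 [27. 25. 28.]
top -20 4 [ -2. -18.  -8.] x -10.0 9.0 z -8.0 -7.0 [22. 20. 24.]
top -14 9 [ -0. -12.  -8.] x -11.0 8.0 z -9.0 -7.0 [21. 22. 25.]
top -8 8 [-1. -5. -8.] x -11.0 11.0 z -9.0 -7.0 [25. 25. 26.]
top -2 1 [ 5. -0. -8.] x 5.0 5.0 z -8.0 -8.0 [30. 33. 36.]
[155.35886484 231.62877868]
[148.45697394 227.44287785]
```

View pics/s5.png

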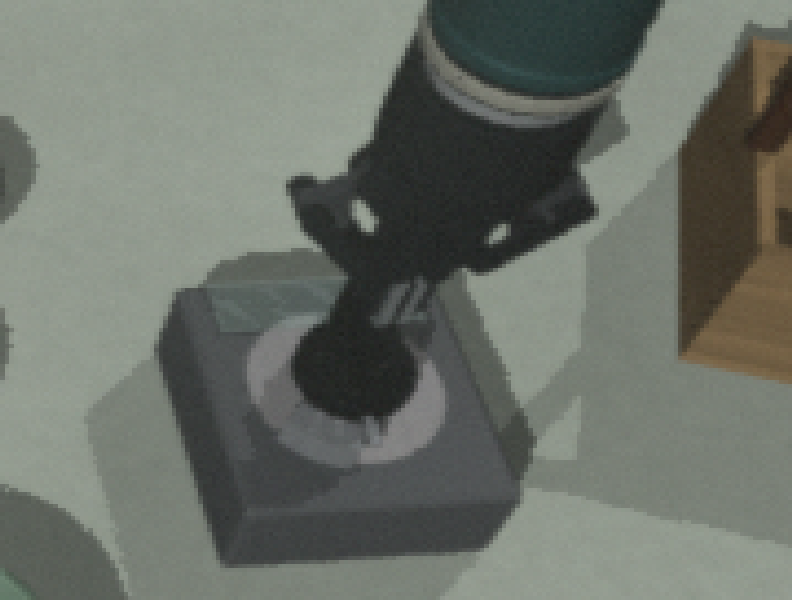

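All three cameras agree on a disagreement with the reported pose. The shut fingertips are about 43 mm behind the reported TCP, so the jaws closed in the air above the knob's bar at about z = 131. From here I'll use an effective fingertip at tool y = -43 mm, and check it on the way down.

```bash
python3 -m handwheel '[[0,0,0,0,0,0,0.5],[0,0,0,0,0,0,0.5],[0,0,0,0,0,0,0.5],[0,0,0,0,0,0,0.5],[0,0.01,0,0,0,0,0.5],[0,0.01,0,0,0,0,0.5]]' 60
python3 - <<'E'
from h import *
show(); st,M=tool()
im,P,W,K=cam("wrist"); Q=(P-st["tool_pos"])@M*1000
cv2.imwrite("pics/w6.png",im[:,:,::-1])
for s in(-1,1):
  m=(abs(Q[...,0])<16)&(s*Q[...,2]>18)&(s*Q[...,2]<45)&(Q[...,1]<0)
  h,e=np.histogram(Q[m][:,1],bins=range(-110,10,5)); print(h,e[:1]); print(np.percentile(Q[m][:,2],[2,50,98]))
E
```

```text
time: 8.6
tool_pos: [0.5532, 0.3461, 0.0677]
tcp_rot: [-1.554, -0.273, 0.273]
wrist_force: [-0.8, 1.0, -0.4]
width: 0.497
t 8.6 tcp [553.2 346.1  67.7] F [-0.8  1.  -0.4] w 0.497
M cols x,y,z: [[0.94, 0.341, -0.0], [-0.0, -0.0, -1.0], [-0.341, 0.94, -0.0]] q [ 0.52  0.32  1.77 -0.    1.05 -1.4 ]
[ 165  487 3097 1684 1034  477  837  532  521  465  415  388  263   69
    0    0    0    0   63  883   13    2    0] [-110]
[-44.6677586  -29.65390662 -19.3047901 ]
[ 132  453 3066 1661 1022  470  852  533  522  461  426  382  257   71
    0    0    0    0  103 1313   11    3    0] [-110]
[19.32719246 28.58658569 44.62675892]
```

View pics/w6.png

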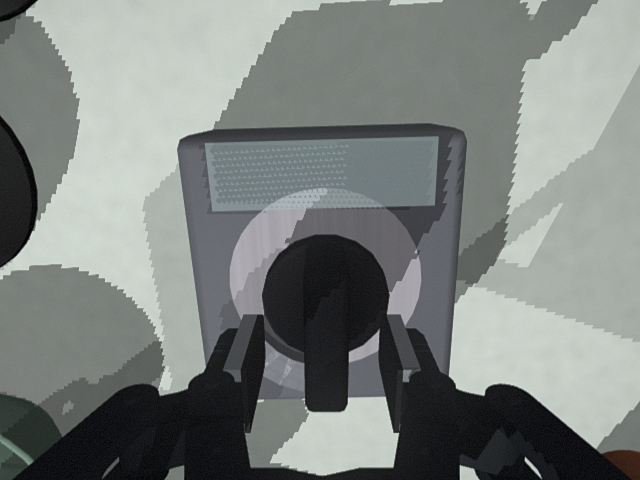

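```bash
python3 -m handwheel '[[0,0.01,0,0,0,0,0.5],[0,0.01,0,0,0,0,0.5],[0,0.003,0,0,0,0,0.5],[0,0,0,0,0,0,0],[0,0,0,0,0,0,0],[0,0,0,0,0,0,0],[0,0,0,0,0,0,0],[0,0,0,0,0,0,0]]' 60
python3 - <<'E'
from h import *
show(); st,M=tool()
im,P,W,K=cam("wrist"); 
cv2.imwrite("pics/w7.png",im[:,:,::-1])
E
```

```text
time: 9.65
tool_pos: [0.5531, 0.3473, 0.0458]
tcp_rot: [-1.552, -0.273, 0.273]
wrist_force: [-2.2, 4.6, -0.4]
width: 0.178
t 9.65 tcp [553.1 347.3  45.8] F [-2.2  4.6 -0.4] w 0.178
M cols x,y,z: [[0.94, 0.341, 0.0], [-0.0, 0.002, -1.0], [-0.341, 0.94, 0.001]] q [ 0.52  0.34  1.78  0.    1.01 -1.4 ]
```

View pics/w7.png

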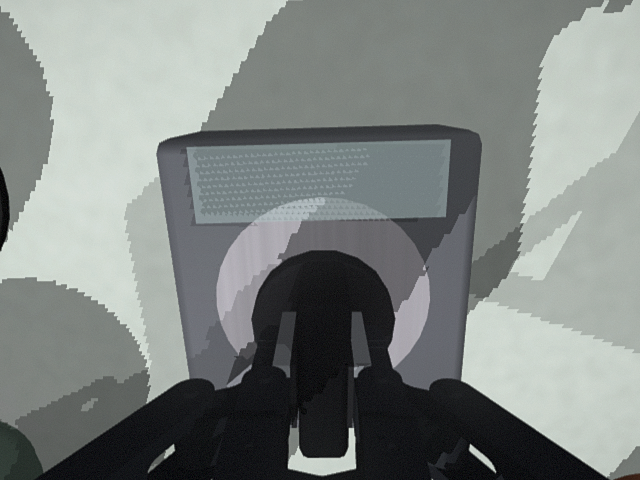

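```bash
python3 -m handwheel '[[0,0.005,0.001,0,0,0,0],[0,0.005,0,0,0,0,0],[0,0.001,0,0,0,0,0],[0,0,0,0,0,0,0]]'
python3 -c "
from h import *
show()"
```

```text
time: 10.2
tool_pos: [0.5533, 0.3474, 0.0376]
tcp_rot: [-1.553, -0.274, 0.273]
wrist_force: [-8.0, -1.6, 16.4]
width: 0.179
t 10.2 tcp [553.3 347.4  37.6] F [-8.  -1.6 16.4] w 0.179
M cols x,y,z: [[0.94, 0.341, 0.001], [0.001, 0.0, -1.0], [-0.341, 0.94, 0.0]] q [ 0.52  0.35  1.79  0.    1.   -1.4 ]
```

```bash
python3 -m handwheel '[[0,0,0,0,0.16,0,0],[0,0,0,0,0.16,0,0],[0,0,0,0,0.16,0,0],[0,0,0,0,0.16,0,0],[0,0,0,0,0.16,0,0],[0,0,0,0,0.16,0,0],[0,0,0,0,0.16,0,0],[0,0,0,0,0.09,0,0]]'
python3 -c "
from h import *
st=bot.read_state(); print(st['torque'])
show()"
```

```text
time: 11.2
tool_pos: [0.5526, 0.3465, 0.0376]
tcp_rot: [-1.465, 0.675, -0.675]
wrist_force: [-10.2, -2.5, 18.5]
width: 0.183
[-0.52853865  1.896413    0.77898056]
t 11.2 tcp [552.6 346.5  37.6] F [-10.2  -2.5  18.5] w 0.183
M cols x,y,z: [[0.649, -0.761, 0.0], [-0.001, -0.001, -1.0], [0.761, 0.649, -0.001]] q [ 0.52  0.35  1.79 -0.    1.   -0.18]
```

```bash
python3 -m handwheel '[[0,-0.005,0,0,0,0,0],[0,-0.005,0,0,0,0,0],[0,-0.001,0,0,0,0,0],[0,0,0,0,0,0,0.5],[0,0,0,0,0,0,0.5],[0,0,0,0,0,0,0.5],[0,0,0,0,0,0,0.5]]'
python3 -m handwheel '[[0,-0.02,0,0,0,0,0.5],[0,-0.04,0,0,0,0,0.5],[0,-0.06,0,0,0,0,0.5],[0,-0.06,0,0,0,0,0.5],[0,0,0,0,0,0,0.5]]'
python3 - <<'E'
from h import *
show()
im,P,W,K=cam("wrist"); cv2.imwrite("pics/w8.png",im[:,:,::-1])
Z=P[...,2];m=(np.hypot(P[...,0]-.5535,P[...,1]-.3465)<.05)
k=m&(Z>.105)&(Z<.13); q=P[k][:,:2].astype(np.float32)*1000; print("knobtop",k.sum(),cv2.minAreaRect(q),np.median(Z[k]))
E
```

```text
time: 12.08
tool_pos: [0.5533, 0.347, 0.0453]
tcp_rot: [-1.464, 0.673, -0.673]
wrist_force: [-0.7, -0.3, -0.1]
width: 0.499
time: 12.7
tool_pos: [0.5573, 0.3496, 0.2358]
tcp_rot: [-1.451, 0.664, -0.679]
wrist_force: [0.9, -0.1, 0.3]
width: 0.504
t 12.7 tcp [557.3 349.6 235.8] F [ 0.9 -0.1  0.3] w 0.504
M cols x,y,z: [[0.651, -0.759, 0.003], [0.014, 0.008, -1.0], [0.759, 0.651, 0.016]] q [ 0.52  0.2   1.6  -0.    1.32 -0.19]
knobtop 1677 ((552.3599853515625, 347.6500244140625), (16.02699089050293, 56.617218017578125), 42.803955078125) 0.11946730626925967
```

View pics/w8.png

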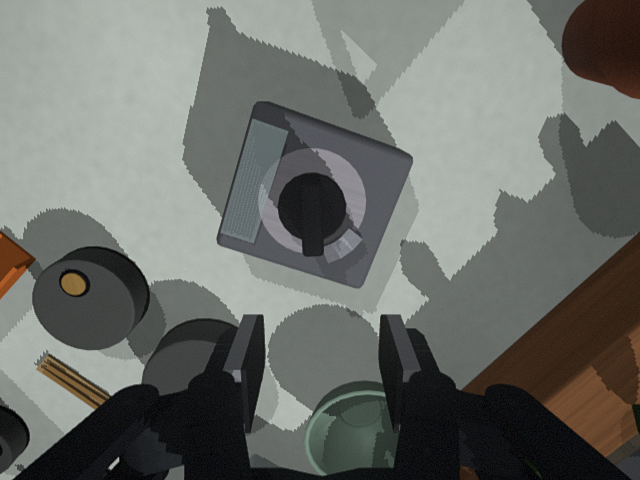

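```bash
python3 -m handwheel '[[0,-0.01,0,0,0.16,0,0.6],[0,-0.01,0,0,0.16,0,0.6],[0,0,0,0,0.16,0,0.6],[0,0,0,0,0.16,0,0.6],[0,0,0,0,0.16,0,0.6],[0,0,0,0,0.15,0,0.6]]'
python3 -m handwheel '[[0.06,0,0.009,0,0,0,0.6],[0.06,0,0.009,0,0,0,0.6],[0.06,0,0.009,0,0,0,0.6],[0.06,0,0.009,0,0,0,0.6],[0.06,0,0.009,0,0,0,0.6],[0.06,0,0.009,0,0,0,0.6],[0.06,0,0.009,0,0,0,0.6],[0.06,0,0.009,0,0,0,0.6]]'
python3 -c "
from h import *
show(); todo((.492,-.322,.25),-14)
for k,g in dict(a=(.592,-.114),b=(.453,-.12),c=(.453,.118),d=(.595,.115)).items(): sensor(k,'scene',g)"
```

```text
time: 13.5
tool_pos: [0.552, 0.3465, 0.2438]
tcp_rot: [-1.086, 1.389, -1.388]
wrist_force: [-0.1, 0.6, 0.1]
width: 0.601
time: 14.5
tool_pos: [0.507, -0.1377, 0.2443]
tcp_rot: [-1.086, 1.386, -1.383]
wrist_force: [0.5, -0.6, -1.0]
width: 0.601
t 14.5 tcp [ 507.  -137.7  244.3] F [ 0.5 -0.6 -1. ] w 0.601
M cols x,y,z: [[-0.239, -0.971, -0.0], [-0.002, 0.001, -1.0], [0.971, -0.239, -0.002]] q [-0.31 -0.05  1.85  0.    1.34 -0.07]
tool shift mm [182.5  -5.8  29.4]
z ang now -13.81 turn about tool y (deg) = 0.19
scene a centre [ 593.1 -112.1] r 30.4 stud [ 598.5 -104.    28.2] 65
scene b centre [ 454.5 -118.3] r 41.3 stud [ 463.7 -104.7   34.2] 53
scene c centre [454.5 118.9] r 51.5 stud [434.4 136.9  40.3] 64
scene d centre [595.5 116.4] r 62.3 stud [627.8 106.1  46.3] 83
```

```bash
python3 -m handwheel '[[0.06,0,0.009,0,0,0,0.6],[0.06,0,0.01,0,0,0,0.6],[0.06,0,0.01,0,0,0,0.6],[0,0,0,0,0,0,0.6]]'
python3 - <<'E'
from h import *
show()
im,P,W,K=cam("wrist"); cv2.imwrite("pics/w9.png",im[:,:,::-1])
Z=P[...,2];near=np.hypot(P[...,0]-.492,P[...,1]+.322)<.1
k=near&(Z>.133)&(Z<.152); q=P[k][:,:2].astype(np.float32)*1000; print("bar",k.sum(),cv2.minAreaRect(q),np.median(Z[k]))
for n in("top","scene"):
    im,P,W,K=cam(n);hsv=cv2.cvtColor(im,cv2.COLOR_RGB2HSV)
    Z=P[...,2];near=np.hypot(P[...,0]-.492,P[...,1]+.322)<.085
    k=near&(Z>.132)&(Z<.15);
    q=P[k][:,:2].astype(np.float32)*1000
    if len(q)>10: print(n,k.sum(),cv2.minAreaRect(q))
E
```

```text
time: 15.2
tool_pos: [0.4933, -0.3195, 0.2444]
tcp_rot: [-1.085, 1.388, -1.385]
wrist_force: [0.5, -0.0, -0.3]
width: 0.604
t 15.2 tcp [ 493.3 -319.5  244.4] F [ 0.5 -0.  -0.3] w 0.604
M cols x,y,z: [[-0.241, -0.971, -0.0], [-0.001, 0.0, -1.0], [0.971, -0.241, -0.002]] q [-0.62  0.07  1.73 -0.    1.34 -0.37]
bar 5439 ((489.4878845214844, -324.4609069824219), (128.7151641845703, 22.025741577148438), 76.01066589355469) 0.14044812214312485
top 500 ((491.5614929199219, -310.5499572753906), (99.62657928466797, 61.88394546508789), 71.1478042602539)
scene 469 ((490.77545166015625, -322.72491455078125), (130.21710205078125, 25.042503356933594), 75.56195831298828)
```

View pics/w9.png

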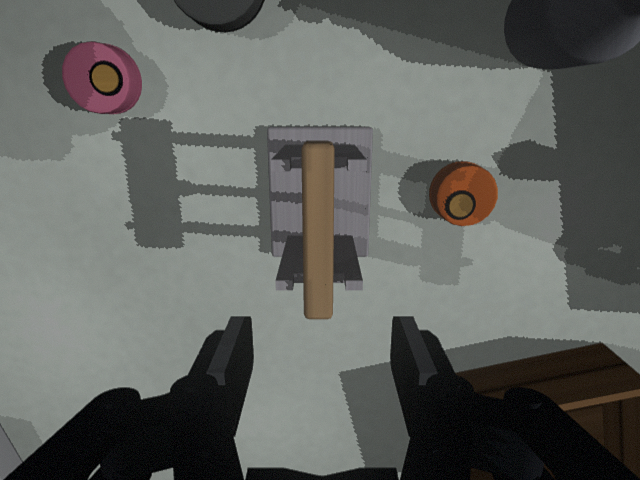

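```bash
python3 -m handwheel '[[0.005,0.035,-0.002,0,0.003,0,0.6],[0,0.035,0,0,0,0,0.6],[0,0.035,0,0,0,0,0.6],[0,0.03,0,0,0,0,0.6],[0,0.02,0,0,0,0,0.6],[0,0.015,0,0,0,0,0.6],[0,0.008,0,0,0,0,0.6],[0,0,0,0,0,0,0.6]]' 60
python3 - <<'E'
from h import *
show()
im,P,W,K=cam("wrist"); cv2.imwrite("pics/w10.png",im[:,:,::-1])
E
```

```text
time: 16.35
tool_pos: [0.4906, -0.3222, 0.0675]
tcp_rot: [-1.084, 1.387, -1.386]
wrist_force: [0.0, -0.2, 0.5]
width: 0.601
t 16.35 tcp [ 490.6 -322.2   67.5] F [ 0.  -0.2  0.5] w 0.601
M cols x,y,z: [[-0.241, -0.97, -0.0], [-0.0, 0.0, -1.0], [0.97, -0.241, -0.0]] q [-0.62  0.21  1.92  0.    1.02 -0.38]
```

View pics/w10.png

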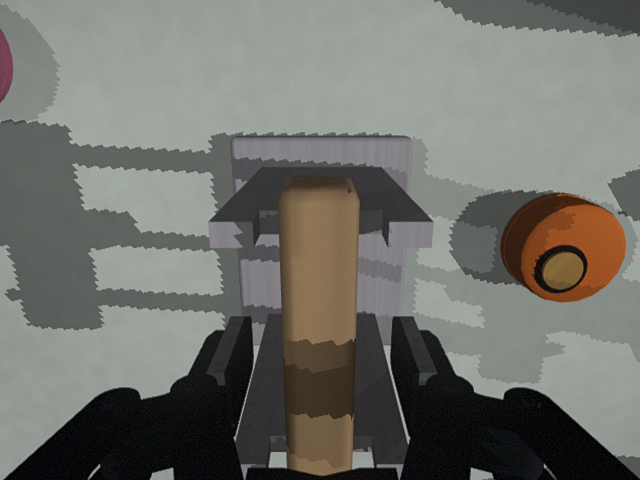

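```bash
python3 -m handwheel '[[0,0,0,0,0,0,0],[0,0,0,0,0,0,0],[0,0,0,0,0,0,0],[0,0,0,0,0,0,0],[0,0,0,0,0,0,0]]' 80
python3 -c "
from h import *
show()"
python3 -m handwheel '[[0,-0.01,0,0,0,0,0],[0,-0.02,0,0,0,0,0],[0,0,0,0,0,0,0]]'
python3 - <<'E'
from h import *
show()
im,P,W,K=cam("scene"); cv2.imwrite("pics/s11.png",cv2.resize(im[120:320,100:360,::-1],None,fx=3,fy=3))
E
```

```text
time: 17.02
tool_pos: [0.4912, -0.323, 0.0687]
tcp_rot: [-1.083, 1.385, -1.388]
wrist_force: [0.2, 0.4, 5.7]
width: 0.248
t 17.02 tcp [ 491.2 -323.    68.7] F [0.2 0.4 5.7] w 0.248
M cols x,y,z: [[-0.242, -0.97, 0.001], [0.002, -0.001, -1.0], [0.97, -0.242, 0.002]] q [-0.62  0.21  1.91 -0.    1.02 -0.38]
time: 17.4
tool_pos: [0.4921, -0.3234, 0.1001]
tcp_rot: [-1.082, 1.382, -1.39]
wrist_force: [0.5, -0.4, -0.9]
width: 0.247
t 17.4 tcp [ 492.1 -323.4  100.1] F [ 0.5 -0.4 -0.9] w 0.247
M cols x,y,z: [[-0.242, -0.97, 0.002], [0.004, -0.003, -1.0], [0.97, -0.242, 0.004]] q [-0.62  0.17  1.89  0.    1.07 -0.38]
```

View pics/s11.png

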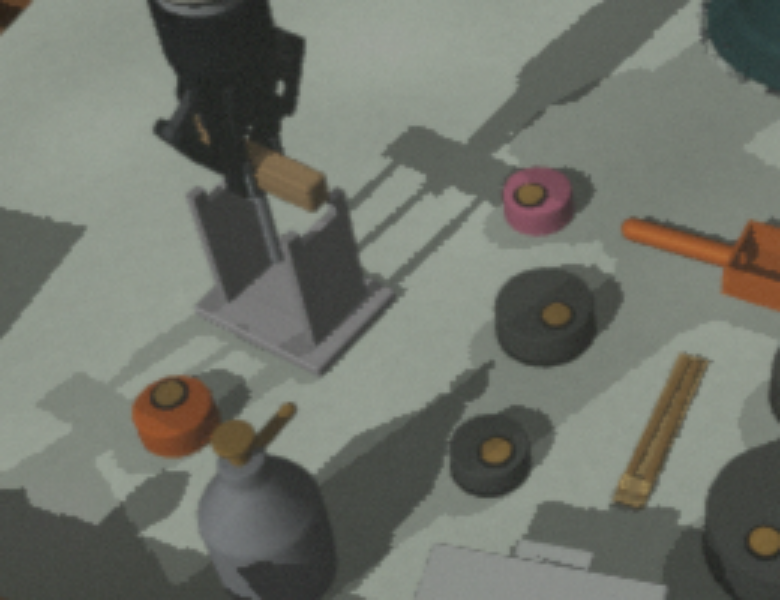

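```bash
python3 -m handwheel '[[0,-0.03,0,0,0,0,0],[0,-0.04,0,0,0,0,0],[0,-0.035,0,0,0,0,0],[0,0,0,0,0,0,0]]'
python3 - <<'E'
from h import *
show(); todo((.5975,-.1048,.21),-14)
st,M=tool()
for n in("scene","top"):
    im,P,W,K=cam(n)
    m=(np.hypot(P[...,0]-.68,P[...,1]+.2)<.09)&(P[...,2]>.05)&(P[...,2]<.17); q=P[m]; print(n,"mister",q[:,:2].min(0),q[:,:2].max(0),len(q))
    Q=(P-st["tool_pos"])@M*1000
    m=(np.hypot(Q[...,0],Q[...,2])<20)&(Q[...,1]<60)&(Q[...,1]>-40); q=Q[m]
    for lo in range(-40,60,10):
        s=q[(q[:,1]>=lo)&(q[:,1]<lo+10)]
        if len(s): print(lo,len(s),np.round(np.median(s,0),1))
    print("tip",q[:,1].max() if len(q) else None)
    if n=="scene": cv2.imwrite("pics/s12.png",cv2.resize(im[80:320,60:360,::-1],None,fx=2.5,fy=2.5))
E
```

```text
time: 17.95
tool_pos: [0.4925, -0.3237, 0.2061]
tcp_rot: [-1.082, 1.38, -1.392]
wrist_force: [0.2, -0.8, -0.9]
width: 0.246
t 17.95 tcp [ 492.5 -323.7  206.1] F [ 0.2 -0.8 -0.9] w 0.246
M cols x,y,z: [[-0.242, -0.97, 0.003], [0.006, -0.004, -1.0], [0.97, -0.242, 0.006]] q [-0.62  0.09  1.78  0.    1.26 -0.38]
tool shift mm [-237.8   -4.2   49.1]
z ang now -13.98 turn about tool y (deg) = 0.02
scene mister [ 0.67956054 -0.25835162] [ 0.76616049 -0.17746683] 1771
-40 5 [ -3.6 -33.7   4. ]
-30 18 [ -0.9 -23.5   4. ]
-20 18 [ -1.5 -15.8   5.2]
-10 19 [-1.6 -5.4  3.5]
0 16 [-1.1  4.4  4.2]
10 20 [-0.8 14.3  4.8]
20 16 [-0.5 25.6  4. ]
30 15 [-1.3 35.3  4.6]
40 9 [-0.1 42.6  3.4]
tip 46.4600059878555
top mister [ 0.67701028 -0.26210783] [ 0.76315636 -0.18062963] 1221
-40 1 [ -7.7 -36.5 -16.1]
-10 3 [-1.2 -1.7 -1.6]
0 5 [-1.1  5.9 -2. ]
10 9 [ 0.3 15.8 -3. ]
20 9 [-0.3 24.3 -3.4]
30 9 [-1.3 33.4 -3. ]
40 5 [ 0.1 41.9 -4.1]
tip 42.45317662060016
```

View pics/s12.png

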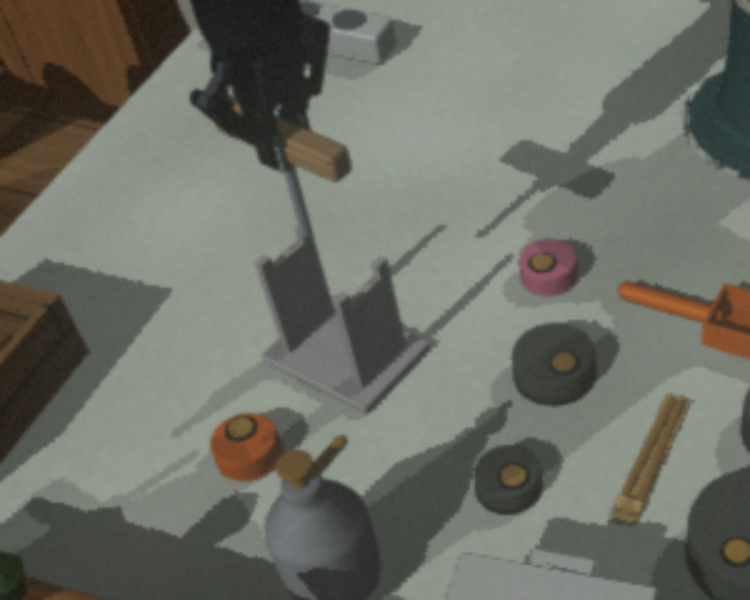

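```bash
python3 -m handwheel '[[-0.059,0,0.012,0,0,0,0],[-0.059,0,0.012,0,0,0,0],[-0.059,0,0.012,0,0,0,0],[-0.059,0,0.012,0,0,0,0],[0,0,0,0,0,0,0],[0,0,0,0,0,0,0]]'
python3 - <<'E'
from h import *
show(); todo((.5975,-.1055,.21),-14)
st,M=tool()
im,P,W,K=cam("wrist"); cv2.imwrite("pics/w13.png",im[:,:,::-1])
for n in("wrist","scene","top"): sensor('a',n,(.592,-.114))
E
```

```text
time: 18.8
tool_pos: [0.5926, -0.1045, 0.2]
tcp_rot: [-1.088, 1.389, -1.384]
wrist_force: [-1.1, 0.0, -1.3]
width: 0.246
t 18.8 tcp [ 592.6 -104.5  200. ] F [-1.1  0.  -1.3] w 0.246
M cols x,y,z: [[-0.24, -0.971, 0.001], [-0.004, 0.0, -1.0], [0.971, -0.24, -0.004]] q [-0.22  0.12  1.75 -0.    1.27  0.03]
tool shift mm [ -0.2 -10.    4.9]
z ang now -13.91 turn about tool y (deg) = 0.09
wrist a centre [nan nan] r 0 stud None 0
scene a centre [ 593.2 -111.1] r 30.9 stud [ 598.4 -104.4   28.5] 62
top a centre [614.5 -98.3] r 8.3 stud [ 607.  -102.9   31.1] 4
```

View pics/w13.png

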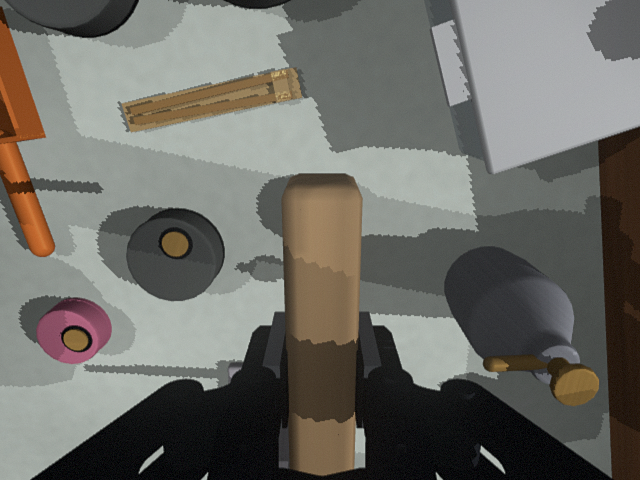

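```bash
python3 -m handwheel '[[0,0.03,0.004,0,0,0,0],[0,0.03,0,0,0,0,0],[0,0.03,0,0,0,0,0],[0,0.02,0,0,0,0,0],[0,0.007,0,0,0,0,0],[0,0,0,0,0,0,0],[0,0,0,0,0,0,0]]'
cat >> h.py <<'E'
def tipview(k,g,name):
    st,M=tool(); show()
    im,P,W,K=cam("scene"); Q=(P-st["tool_pos"])@M*1000
    m=(np.hypot(Q[...,0],Q[...,2])<16)&(Q[...,1]<50)&(Q[...,1]>-10); q=Q[m]
    for lo in range(-10,50,10):
        s=q[(q[:,1]>=lo)&(q[:,1]<lo+10)]
        if len(s): print(lo,len(s),np.round(np.median(s,0),1))
    print("tip est",np.round(st["tool_pos"]*1000+M@[-.7,43.7,0],1)); sensor(k,"scene",g)
    c=px(st["tool_pos"]+M@[0,.0437,0],W,K).astype(int); print(c)
    cv2.imwrite(f"pics/{name}.png",cv2.resize(im[max(0,c[1]-50):c[1]+50,max(0,c[0]-65):c[0]+65,::-1],None,fx=5.5,fy=5.5,interpolation=cv2.INTER_CUBIC))
E
python3 -c "
from h import *
tipview('a',(.592,-.114),'s14')"
```

```text
time: 19.88
tool_pos: [0.5991, -0.1062, 0.087]
tcp_rot: [-1.082, 1.385, -1.388]
wrist_force: [0.5, -0.7, -1.1]
width: 0.247
t 19.88 tcp [ 599.1 -106.2   87. ] F [ 0.5 -0.7 -1.1] w 0.247
M cols x,y,z: [[-0.242, -0.97, -0.0], [0.002, -0.001, -1.0], [0.97, -0.242, 0.003]] q [-0.22  0.22  1.86  0.    1.06  0.03]
-10 10 [-0.8 -5.3  4. ]
0 16 [-0.4  4.8  4.3]
10 14 [-0.7 13.6  3.7]
20 14 [-0.1 24.9  4.5]
30 12 [-0.7 35.4  3.7]
40 6 [ 0.3 42.8  4.2]
tip est [ 599.4 -105.5   43.3]
scene a centre [ 593.5 -112.5] r 30.2 stud [ 598.8 -104.1   28.2] 58
[263 265]
```

View pics/s14.png

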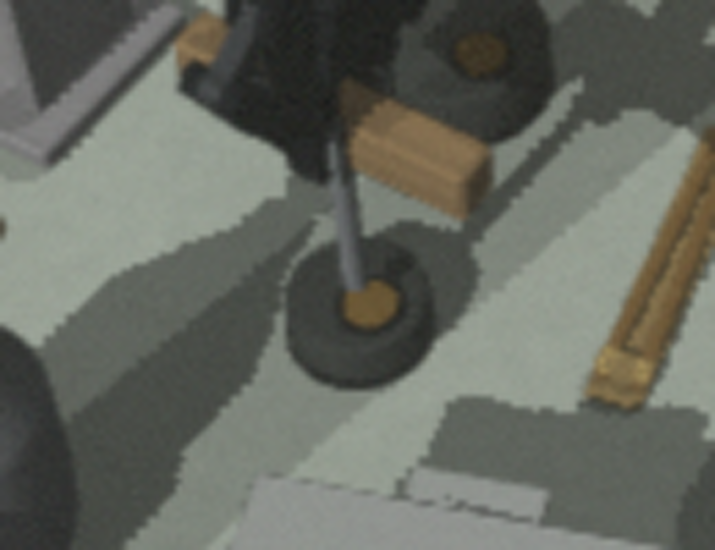

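```bash
python3 -m handwheel '[[0,0.006,-0.001,0,0,0,0],[0,0.005,0,0,0,0,0],[0,0.002,0,0,0,0,0],[0,0,0,0,0,0,0]]'
python3 -m handwheel '[[0,0.001,0,0,0,0,0],[0,0.001,0,0,0,0,0],[0,0,0,0,0,0,0]]'
```

```text
time: 20.48
tool_pos: [0.5967, -0.1055, 0.0726]
tcp_rot: [-1.084, 1.387, -1.386]
wrist_force: [-2.3, -0.5, 3.3]
width: 0.24
time: 20.85
tool_pos: [0.597, -0.1055, 0.0726]
tcp_rot: [-1.084, 1.387, -1.387]
wrist_force: [-5.0, 1.2, 11.4]
width: 0.246
```

```bash
python3 -m handwheel '[[0,-0.001,0,0,0,0,0],[0,0,0,0,0,0,0],[0,0,0,0,0,0,0],[0,0,0,0,0,0,0],[0,0,0,0,0,0,0],[0,0,0,0,0,0,0],[0,0,0,0,0,0,0],[0,0,0,0,0,0,0]]'
python3 -m handwheel '[[0,0,0,0,0,0,0],[0,0,0,0,0,0,0],[0,0,0,0,0,0,0],[0,0,0,0,0,0,0],[0,0,0,0,0,0,0],[0,0,0,0,0,0,0],[0,0,0,0,0,0,0],[0,0,0,0,0,0,0]]'
python3 -c "
from h import *
tipview('a',(.592,-.114),'s15')"
python3 -m handwheel '[[0,0,0,0,0,0,0],[0,0,0,0,0,0,0],[0,0,0,0,0,0,0],[0,0,0,0,0,0,0]]'
```

```text
time: 21.85
tool_pos: [0.5968, -0.1055, 0.0726]
tcp_rot: [-1.084, 1.387, -1.386]
wrist_force: [-4.5, 1.3, 6.6]
width: 0.245
time: 22.85
tool_pos: [0.5968, -0.1055, 0.0726]
tcp_rot: [-1.084, 1.387, -1.386]
wrist_force: [-3.9, 0.5, 7.3]
width: 0.246
t 22.85 tcp [ 596.8 -105.5   72.6] F [-3.9  0.5  7.3] w 0.246
M cols x,y,z: [[-0.242, -0.97, -0.0], [-0.0, 0.0, -1.0], [0.97, -0.242, -0.0]] q [-0.22  0.24  1.87  0.    1.04  0.03]
-10 14 [-1.1 -3.9  3.3]
0 12 [-1.4  4.4  3.9]
10 13 [-0.  14.6  4.6]
20 13 [-1.6 25.1  2.4]
30 12 [-1.8 34.2  4.1]
40 106 [-3.1 45.5  4.6]
tip est [ 597.  -104.8   28.9]
scene a centre [ 594.1 -112.7] r 30.6 stud [ 600.4 -102.2   28.2] 41
[264 268]
time: 23.45
tool_pos: [0.5968, -0.1055, 0.0726]
tcp_rot: [-1.084, 1.387, -1.386]
wrist_force: [-3.3, 1.2, 7.8]
width: 0.246
```

View pics/s15.png

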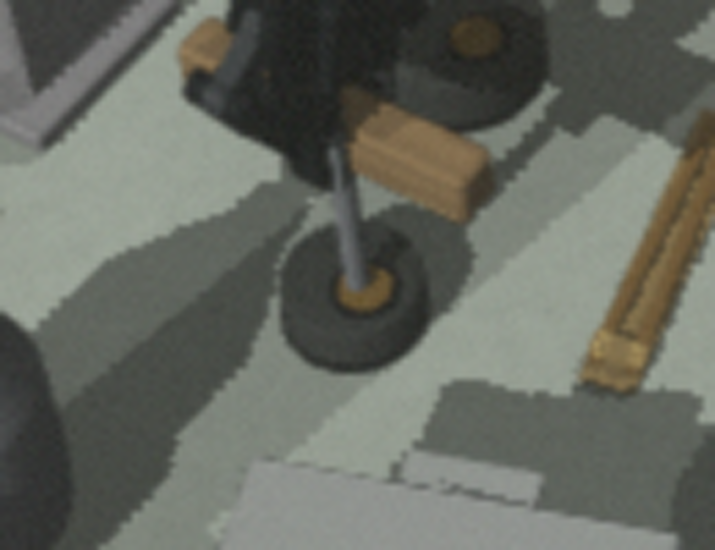

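The tip is on stud a (about (365,290) in the crop), with a steady 7 N for about 3 s. Next is b.

```bash
python3 -m handwheel '[[0,-0.02,0,0,0,0,0],[0,-0.03,0,0,0,0,0],[0,-0.03,0,0,0,0,0]]'
python3 - <<'E'
from h import *
show()
for k,g in dict(a=(.592,-.114),b=(.453,-.12),c=(.453,.118),d=(.595,.115)).items():
    for n in('scene','top'): sensor(k,n,g)
im,P,W,K=cam("scene"); cv2.imwrite("pics/s16.png",im[:,:,::-1])
todo((.463,-.106,.15),-14)
E
```

```text
time: 23.82
tool_pos: [0.5974, -0.1058, 0.1529]
tcp_rot: [-1.083, 1.386, -1.387]
wrist_force: [0.6, -0.5, -0.8]
width: 0.246
t 23.82 tcp [ 597.4 -105.8  152.9] F [ 0.6 -0.5 -0.8] w 0.246
M cols x,y,z: [[-0.242, -0.97, 0.0], [0.001, -0.0, -1.0], [0.97, -0.242, 0.001]] q [-0.22  0.16  1.8  -0.    1.18  0.03]
scene a centre [ 593.6 -112.3] r 30.6 stud [ 598.2 -104.4   28.3] 63
top a centre [ 615.2 -100.1] r 3.8 stud None 0
scene b centre [ 454.3 -119. ] r 41.5 stud [463.2 -99.5  34.1] 26
top b centre [nan nan] r 0 stud None 0
scene c centre [454.2 121.8] r 51.8 stud [434.4 136.8  39.9] 66
top c centre [453.  117.8] r 50.0 stud [433.2 136.6  40.9] 103
scene d centre [596.  118.1] r 62.2 stud [627.8 105.9  46.2] 83
top d centre [595.  115.9] r 61.1 stud [626.7 105.3  46.7] 91
tool shift mm [  32.7    0.  -128.7]
z ang now -13.98 turn about tool y (deg) = 0.02
```

View pics/s16.png

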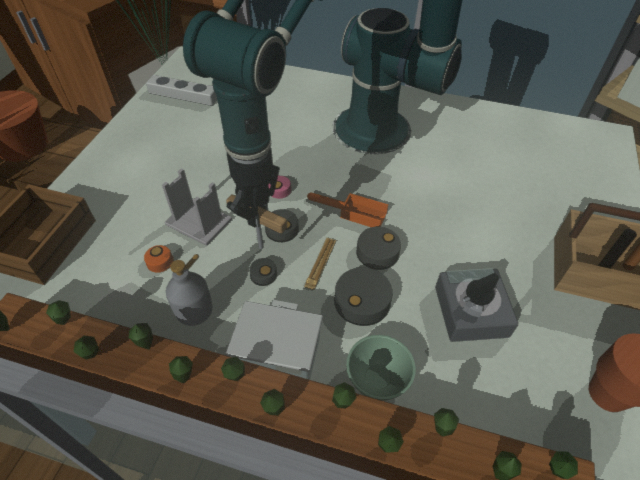

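```bash
python3 -m handwheel '[[0.011,0,-0.043,0,0,0,0],[0.011,0,-0.043,0,0,0,0],[0.011,0,-0.043,0,0,0,0],[0,0.03,0,0,0,0,0],[0,0.02,0,0,0,0,0],[0,0.01,0,0,0,0,0],[0,0,0,0,0,0,0]]'
python3 -c "
from h import *
tipview('b',(.454,-.119),'s17')
sensor('b','top',(.454,-.119))"
```

```text
time: 25.15
tool_pos: [0.463, -0.1062, 0.0904]
tcp_rot: [-1.085, 1.389, -1.385]
wrist_force: [-0.5, 0.7, -0.9]
width: 0.245
t 25.15 tcp [ 463.  -106.2   90.4] F [-0.5  0.7 -0.9] w 0.245
M cols x,y,z: [[-0.242, -0.97, -0.0], [-0.002, 0.001, -1.0], [0.97, -0.242, -0.002]] q [-0.28 -0.03  2.12  0.    1.05 -0.03]
-10 15 [-1.4 -5.7  4.2]
0 12 [-0.5  5.7  4.5]
10 12 [ 0.4 16.1  5.1]
20 11 [-0.7 24.9  4.5]
30 15 [-0.3 34.1  4.7]
40 5 [-2.1 42.9  3.3]
tip est [ 463.  -105.5   46.7]
scene b centre [ 454.3 -118.2] r 40.6 stud [ 464.6 -104.2   33.8] 47
[284 220]
top b centre [ 435.3 -140.5] r 27.0 stud [459.3 -98.3  33.8] 19
```

View pics/s17.png

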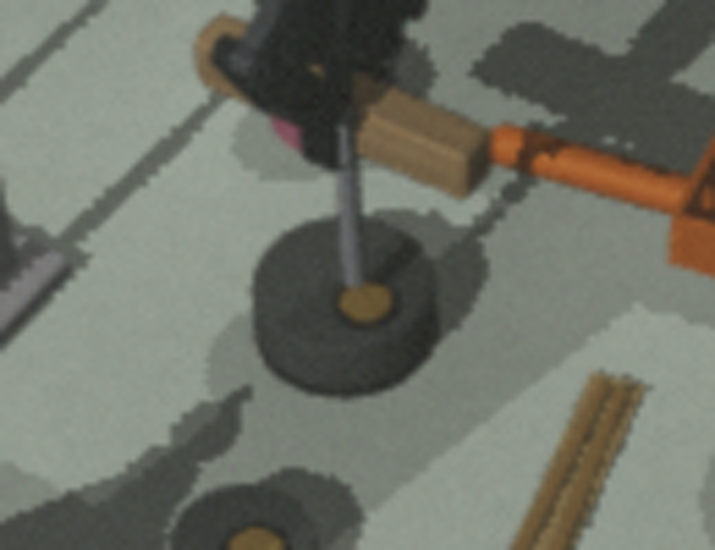

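```bash
python3 -m handwheel '[[0,0.005,0,0,0,0,0],[0,0.005,0,0,0,0,0],[0,0.002,0,0,0,0,0],[0,0.001,0,0,0,0,0],[0,0,0,0,0,0,0],[0,0,0,0,0,0,0],[0,0,0,0,0,0,0],[0,0,0,0,0,0,0]]'
python3 -m handwheel '[[0,0,0,0,0,0,0],[0,0,0,0,0,0,0],[0,0,0,0,0,0,0],[0,0,0,0,0,0,0],[0,0,0,0,0,0,0],[0,0,0,0,0,0,0],[0,0,0,0,0,0,0],[0,0,0,0,0,0,0]]'
python3 -c "
from h import *
tipview('b',(.454,-.119),'s18')"
python3 -m handwheel '[[0,0,0,0,0,0,0],[0,0,0,0,0,0,0],[0,0,0,0,0,0,0],[0,0,0,0,0,0,0],[0,0,0,0,0,0,0],[0,0,0,0,0,0,0],[0,0,0,0,0,0,0],[0,0,0,0,0,0,0]]'
```

```text
time: 26.3
tool_pos: [0.4638, -0.1065, 0.0786]
tcp_rot: [-1.084, 1.387, -1.387]
wrist_force: [-2.7, 0.4, 2.0]
width: 0.249
time: 27.3
tool_pos: [0.4639, -0.1065, 0.0786]
tcp_rot: [-1.084, 1.387, -1.387]
wrist_force: [-3.2, 0.7, 4.5]
width: 0.243
t 27.3 tcp [ 463.9 -106.5   78.6] F [-3.2  0.7  4.5] w 0.243
M cols x,y,z: [[-0.242, -0.97, -0.0], [0.0, -0.0, -1.0], [0.97, -0.242, 0.0]] q [-0.28 -0.01  2.13  0.    1.02 -0.03]
-10 15 [-0.8 -5.9  5. ]
0 10 [-0.2  4.6  4.6]
10 13 [-0.8 13.7  5. ]
20 12 [-0.  26.9  4. ]
30 15 [-0.6 35.6  4.2]
40 85 [-3.3 45.8  3.2]
tip est [ 464.1 -105.8   34.9]
scene b centre [ 454.  -117.4] r 40.8 stud [ 466.3 -101.6   34.1] 34
[284 223]
time: 28.4
tool_pos: [0.4639, -0.1065, 0.0786]
tcp_rot: [-1.084, 1.387, -1.387]
wrist_force: [-2.5, 1.8, 4.8]
width: 0.24
```

View pics/s18.png

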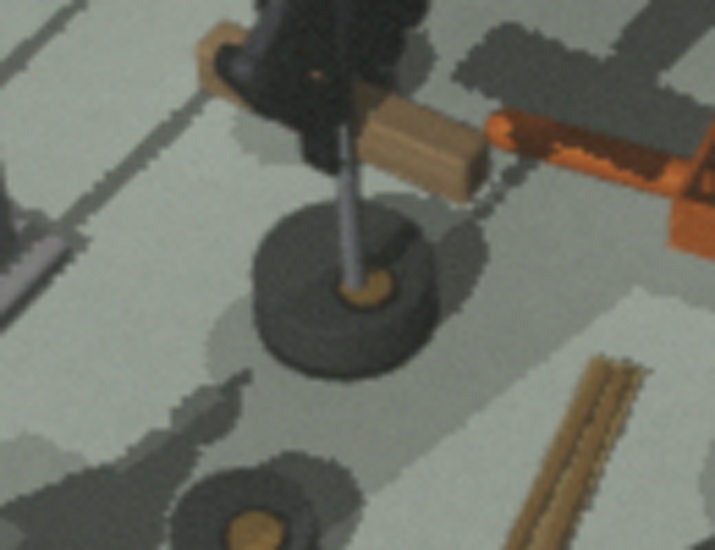

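```bash
python3 -m handwheel '[[0,-0.02,0,0,0,0,0],[0,-0.04,0,0,0,0,0],[0,-0.02,0,0,0,0,0]]'
python3 - <<'E'
from h import *
show()
for k,g in dict(a=(.592,-.114),b=(.453,-.12),c=(.453,.118),d=(.595,.115)).items():
    for n in('scene','top'): sensor(k,n,g)
todo((.434,.136,.16),-14)
E
```

```text
time: 28.78
tool_pos: [0.4651, -0.1069, 0.1598]
tcp_rot: [-1.082, 1.384, -1.389]
wrist_force: [-0.1, 0.1, -1.1]
width: 0.247
t 28.77 tcp [ 465.1 -106.9  159.8] F [-0.1  0.1 -1.1] w 0.247
M cols x,y,z: [[-0.242, -0.97, 0.0], [0.003, -0.001, -1.0], [0.97, -0.242, 0.003]] q [-0.28 -0.1   2.05 -0.    1.18 -0.03]
scene a centre [ 593.2 -113.1] r 30.8 stud [ 598.2 -104.1   27.9] 66
top a centre [nan nan] r 0 stud None 0
scene b centre [ 454.2 -118.7] r 41.0 stud [ 463.6 -104.4   33.8] 53
top b centre [ 452.5 -120.7] r 39.7 stud [ 464.2 -101.6   34.5] 53
scene c centre [454.9 119.2] r 51.4 stud [434.9 136.8  40.3] 64
top c centre [453.3 117.9] r 50.0 stud [433.1 136.5  40.6] 108
scene d centre [596.3 117.3] r 61.6 stud [627.6 105.8  46.2] 84
top d centre [595.  115.7] r 61.2 stud [626.7 105.4  47.1] 87
tool shift mm [-228.    -3.   -86.4]
z ang now -13.98 turn about tool y (deg) = 0.02
```

```bash
python3 -m handwheel '[[-0.057,0,-0.0215,0,0,0,0],[-0.057,0,-0.0215,0,0,0,0],[-0.057,0,-0.0215,0,0,0,0],[-0.057,0,-0.0215,0,0,0,0],[0,0.03,0,0,0,0,0],[0,0.02,0,0,0,0,0],[0,0.01,0,0,0,0,0],[0,0,0,0,0,0,0]]'
python3 -c "
from h import *
tipview('c',(.454,.118),'s19')
sensor('c','top',(.454,.118)); todo((.4337,.136,.0847),-14)"
```

```text
time: 30.18
tool_pos: [0.4345, 0.1351, 0.0974]
tcp_rot: [-1.086, 1.388, -1.387]
wrist_force: [0.5, -0.5, -0.6]
width: 0.247
t 30.18 tcp [434.5 135.1  97.4] F [ 0.5 -0.5 -0.6] w 0.247
M cols x,y,z: [[-0.242, -0.97, 0.001], [-0.002, -0.001, -1.0], [0.97, -0.242, -0.002]] q [ 0.25 -0.07  2.16 -0.    1.06  0.49]
-10 10 [ 0.2 -5.7  4.9]
0 16 [1.1 3.4 4.6]
10 14 [ 1.2 15.2  5.2]
20 12 [ 0.8 24.3  4.2]
30 14 [ 1.1 35.7  4.7]
40 7 [ 0.3 42.1  3.4]
tip est [434.6 135.8  53.7]
scene c centre [453.5 120.3] r 51.3 stud [435.9 137.8  40.2] 59
[387 232]
top c centre [463.4  92.3] r 40.0 stud [380.7  97.9  33. ] 7
tool shift mm [ 0.1 14.6 -2.7]
z ang now -14.02 turn about tool y (deg) = -0.02
```

View pics/s19.png

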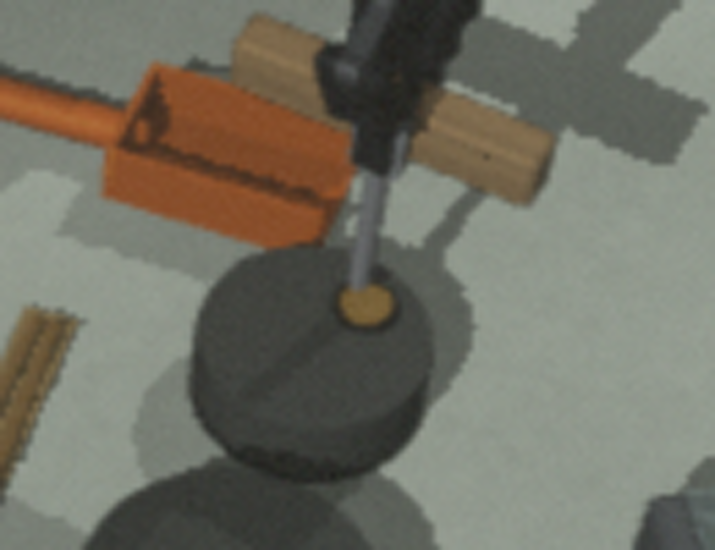

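```bash
python3 -m handwheel '[[-0.001,0.005,0,0,0,0,0],[0,0.005,0,0,0,0,0],[0,0.003,0,0,0,0,0],[0,0.0015,0,0,0,0,0],[0,0,0,0,0,0,0],[0,0,0,0,0,0,0],[0,0,0,0,0,0,0],[0,0,0,0,0,0,0]]'
python3 -m handwheel '[[0,0,0,0,0,0,0],[0,0,0,0,0,0,0],[0,0,0,0,0,0,0],[0,0,0,0,0,0,0],[0,0,0,0,0,0,0],[0,0,0,0,0,0,0],[0,0,0,0,0,0,0],[0,0,0,0,0,0,0]]'
python3 -c "
from h import *
tipview('c',(.454,.118),'s20')"
python3 -m handwheel '[[0,0,0,0,0,0,0],[0,0,0,0,0,0,0],[0,0,0,0,0,0,0],[0,0,0,0,0,0,0],[0,0,0,0,0,0,0],[0,0,0,0,0,0,0],[0,0,0,0,0,0,0],[0,0,0,0,0,0,0]]'
```

```text
time: 31.32
tool_pos: [0.4356, 0.1366, 0.0846]
tcp_rot: [-1.084, 1.387, -1.387]
wrist_force: [-3.4, 0.2, 4.8]
width: 0.245
time: 32.33
tool_pos: [0.4356, 0.1366, 0.0846]
tcp_rot: [-1.084, 1.387, -1.387]
wrist_force: [-2.0, -0.5, 5.6]
width: 0.25
t 32.33 tcp [435.6 136.6  84.6] F [-2.  -0.5  5.6] w 0.25
M cols x,y,z: [[-0.242, -0.97, 0.0], [-0.0, 0.0, -1.0], [0.97, -0.242, -0.0]] q [ 0.25 -0.06  2.17  0.    1.03  0.49]
-10 15 [ 1.3 -4.8  4.7]
0 13 [1.7 4.6 5.2]
10 12 [ 0.2 15.6  4. ]
20 13 [ 2.  26.   4.4]
30 13 [ 0.5 35.4  4.1]
40 96 [-2.4 45.7  3.3]
tip est [435.8 137.3  40.9]
scene c centre [453.6 120.7] r 51.1 stud [437.3 140.9  40.4] 38
[387 236]
time: 33.42
tool_pos: [0.4356, 0.1366, 0.0846]
tcp_rot: [-1.084, 1.387, -1.387]
wrist_force: [-2.2, -0.6, 5.5]
width: 0.248
```

View pics/s20.png

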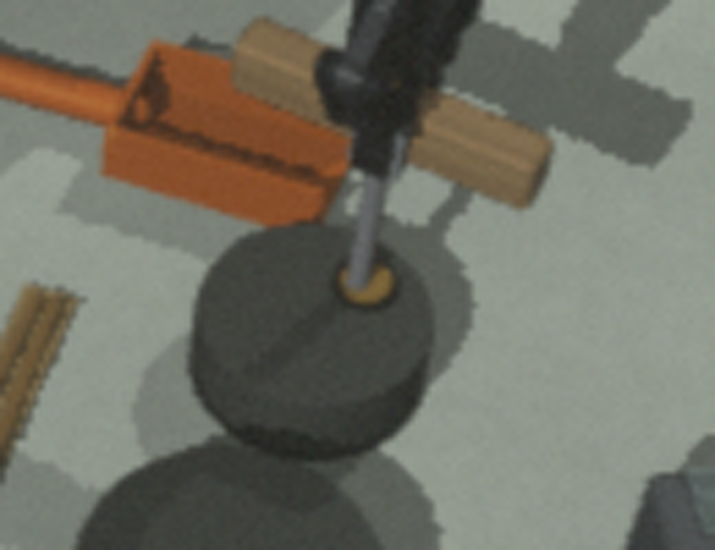

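```bash
python3 -m handwheel '[[0,-0.02,0,0,0,0,0],[0,-0.04,0,0,0,0,0],[0,-0.02,0,0,0,0,0]]'
python3 - <<'E'
from h import *
show()
for k,g in dict(a=(.592,-.114),b=(.453,-.12),c=(.453,.118),d=(.595,.115)).items():
    for n in('scene','top'): sensor(k,n,g)
todo((.627,.1055,.165),-14)
E
```

```text
time: 33.8
tool_pos: [0.4369, 0.1369, 0.1658]
tcp_rot: [-1.081, 1.385, -1.387]
wrist_force: [0.1, 0.4, -0.5]
width: 0.247
t 33.8 tcp [436.9 136.9 165.8] F [ 0.1  0.4 -0.5] w 0.247
M cols x,y,z: [[-0.242, -0.97, -0.002], [0.003, 0.001, -1.0], [0.97, -0.242, 0.003]] q [ 0.25 -0.14  2.08 -0.    1.2   0.49]
scene a centre [ 593.7 -112.2] r 30.7 stud [ 598.5 -104.7   28.2] 70
top a centre [ 592.2 -114.6] r 30.0 stud [ 596.9 -105.    28.4] 87
scene b centre [ 454.6 -119.2] r 41.1 stud [ 464.2 -104.4   34.1] 55
top b centre [ 452.7 -120.8] r 39.8 stud [ 462.8 -105.5   34.8] 92
scene c centre [453.9 119.6] r 51.0 stud [434.7 137.1  40.3] 69
top c centre [453.3 113.9] r 48.4 stud [380.   97.3  32.5] 11
scene d centre [595.4 118.3] r 61.8 stud [627.9 106.2  46.3] 82
top d centre [594.7 115.2] r 60.9 stud [626.8 105.7  46.5] 87
tool shift mm [-16.6  -3.2 194.1]
z ang now -13.98 turn about tool y (deg) = 0.02
```

```bash
python3 -m handwheel '[[-0.004,0,0.0485,0,0,0,0],[-0.004,0,0.0485,0,0,0,0],[-0.004,0,0.0485,0,0,0,0],[-0.004,0,0.0485,0,0,0,0],[0,0.03,0,0,0,0,0],[0,0.02,0,0,0,0,0],[0,0.01,0,0,0,0,0],[0,0,0,0,0,0,0]]'
python3 -c "
from h import *
tipview('d',(.595,.116),'s21')
sensor('d','top',(.595,.116)); todo((.627,.1055,.0907),-14)"
```

```text
time: 35.2
tool_pos: [0.6264, 0.1053, 0.1028]
tcp_rot: [-1.086, 1.388, -1.386]
wrist_force: [-0.6, -0.2, -0.9]
width: 0.248
t 35.2 tcp [626.4 105.3 102.8] F [-0.6 -0.2 -0.9] w 0.248
M cols x,y,z: [[-0.241, -0.97, 0.001], [-0.002, -0.0, -1.0], [0.97, -0.241, -0.002]] q [0.13 0.26 1.78 0.   1.11 0.37]
-10 16 [ 0.4 -5.5  4.7]
0 13 [-1.1  5.7  3.8]
10 16 [ 1.8 15.9  5.1]
20 11 [-0.2 25.8  4.5]
30 14 [-0.2 34.   5.1]
40 6 [ 0.6 42.   4.2]
tip est [626.4 106.   59.1]
scene d centre [596.5 117.2] r 61.4 stud [628.6 106.2  45.8] 75
[354 295]
top d centre [nan nan] r 0 stud None 0
tool shift mm [ 0.3 14.7 -1.5]
z ang now -13.96 turn about tool y (deg) = 0.04
```

View pics/s21.png

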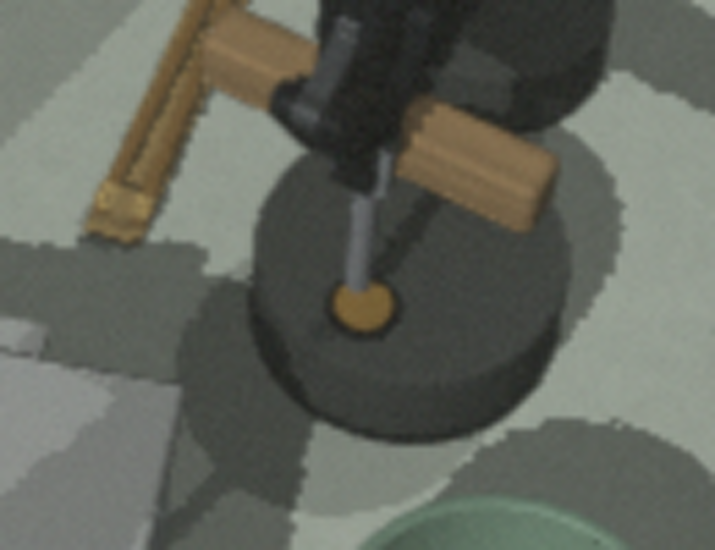

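```bash
python3 -m handwheel '[[0,0.005,0,0,0,0,0],[0,0.005,0,0,0,0,0],[0,0.003,0,0,0,0,0],[0,0.0012,0,0,0,0,0],[0,0,0,0,0,0,0],[0,0,0,0,0,0,0],[0,0,0,0,0,0,0],[0,0,0,0,0,0,0]]'
python3 -m handwheel '[[0,0,0,0,0,0,0],[0,0,0,0,0,0,0],[0,0,0,0,0,0,0],[0,0,0,0,0,0,0],[0,0,0,0,0,0,0],[0,0,0,0,0,0,0],[0,0,0,0,0,0,0],[0,0,0,0,0,0,0]]'
python3 -c "
from h import *
tipview('d',(.595,.116),'s22')"
python3 -m handwheel '[[0,0,0,0,0,0,0],[0,0,0,0,0,0,0],[0,0,0,0,0,0,0],[0,0,0,0,0,0,0],[0,0,0,0,0,0,0],[0,0,0,0,0,0,0],[0,0,0,0,0,0,0],[0,0,0,0,0,0,0]]'
```

```text
time: 36.35
tool_pos: [0.6278, 0.1052, 0.0906]
tcp_rot: [-1.084, 1.387, -1.387]
wrist_force: [-3.2, 0.1, 5.1]
width: 0.246
time: 37.35
tool_pos: [0.6278, 0.1053, 0.0906]
tcp_rot: [-1.084, 1.387, -1.387]
wrist_force: [-2.1, 0.3, 5.4]
width: 0.245
t 37.35 tcp [627.8 105.3  90.6] F [-2.1  0.3  5.4] w 0.245
M cols x,y,z: [[-0.242, -0.97, -0.0], [0.0, 0.0, -1.0], [0.97, -0.242, -0.0]] q [0.13 0.27 1.79 0.   1.08 0.37]
-10 12 [ 0.5 -4.8  4.1]
0 14 [0.8 4.2 4.7]
10 15 [ 1.5 16.2  4.3]
20 12 [-0.6 24.3  3.8]
30 16 [ 1.8 34.8  4.4]
40 127 [-3.5 45.8  3.2]
tip est [628.  106.   46.9]
scene d centre [596.5 117.2] r 61.3 stud [629.7 108.1  45.9] 52
[354 299]
time: 38.45
tool_pos: [0.6278, 0.1053, 0.0906]
tcp_rot: [-1.084, 1.387, -1.387]
wrist_force: [-2.9, -0.5, 5.1]
width: 0.247
```

View pics/s22.png

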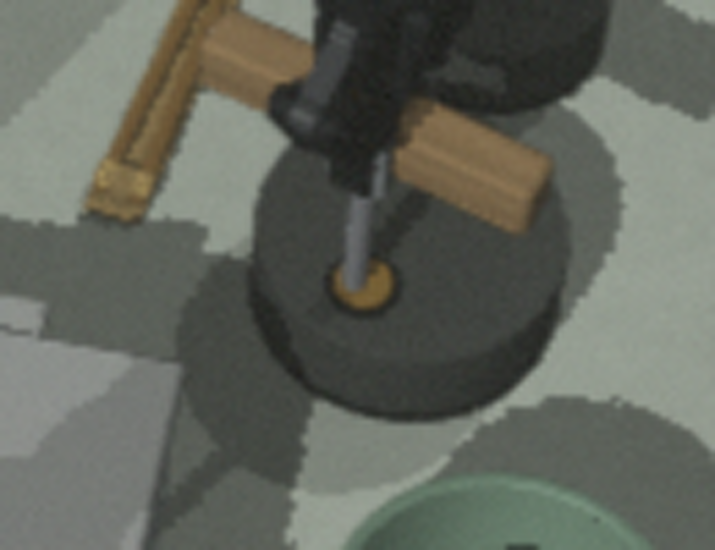

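All four studs held for 2 s or more. Now back to the stand.

```bash
python3 -m handwheel '[[0,-0.02,0,0,0,0,0],[0,-0.04,0,0,0,0,0],[0,-0.055,0,0,0,0,0]]'
python3 -m handwheel '[[0.056,0,-0.0036,0,0,0,0],[0.056,0,-0.0036,0,0,0,0],[0.056,0,-0.0036,0,0,0,0],[0.056,0,-0.0036,0,0,0,0],[0.056,0,-0.0036,0,0,0,0],[0.056,0,-0.0036,0,0,0,0],[0.056,0,-0.0036,0,0,0,0],[0.056,0,-0.0036,0,0,0,0]]'
python3 -m handwheel '[[0,0,0,0,0,0,0],[0,0,0,0,0,0,0],[0,0,0,0,0,0,0]]'
python3 - <<'E'
from h import *
show(); todo((.4912,-.323,.0687),-14)
for n in("scene","wrist"):
    im,P,W,K=cam(n)
    Z=P[...,2];near=np.hypot(P[...,0]-.492,P[...,1]+.322)<.12
    k=near&(abs(Z-.012)<.006); print(n,"base",cv2.minAreaRect(P[k][:,:2].astype(np.float32)*1000))
    k=near&(Z>.108)&(Z<.131); print(n,"lips",k.sum(),cv2.minAreaRect(P[k][:,:2].astype(np.float32)*1000))
    if n=="scene": cv2.imwrite("pics/s23.png",cv2.resize(im[80:320,60:360,::-1],None,fx=2.5,fy=2.5))
E
```

```text
time: 38.83
tool_pos: [0.6268, 0.105, 0.2047]
tcp_rot: [-1.086, 1.388, -1.386]
wrist_force: [0.7, 0.5, -0.9]
width: 0.241
time: 39.83
tool_pos: [0.4914, -0.3246, 0.206]
tcp_rot: [-1.083, 1.385, -1.388]
wrist_force: [0.4, 0.2, -1.3]
width: 0.244
time: 40.2
tool_pos: [0.4922, -0.3214, 0.2051]
tcp_rot: [-1.084, 1.385, -1.386]
wrist_force: [-0.3, 0.1, -1.3]
width: 0.247
t 40.2 tcp [ 492.2 -321.4  205.1] F [-0.3  0.1 -1.3] w 0.247
M cols x,y,z: [[-0.24, -0.971, -0.0], [0.0, 0.0, -1.0], [0.971, -0.24, 0.0]] q [-0.62  0.09  1.78  0.    1.27 -0.38]
tool shift mm [  1.8 136.4  -0.7]
z ang now -13.89 turn about tool y (deg) = 0.11
scene base ((525.867919921875, -326.83563232421875), (134.05078125, 167.89642333984375), 76.85564422607422)
scene lips 335 ((493.68316650390625, -320.5224609375), (100.76626586914062, 67.56768798828125), 77.98799896240234)
wrist base ((524.1650390625, -329.2129211425781), (129.28323364257812, 168.98948669433594), 76.03530883789062)
wrist lips 2160 ((490.6542663574219, -321.53314208984375), (98.76509094238281, 65.94510650634766), 76.11233520507812)
```

View pics/s23.png

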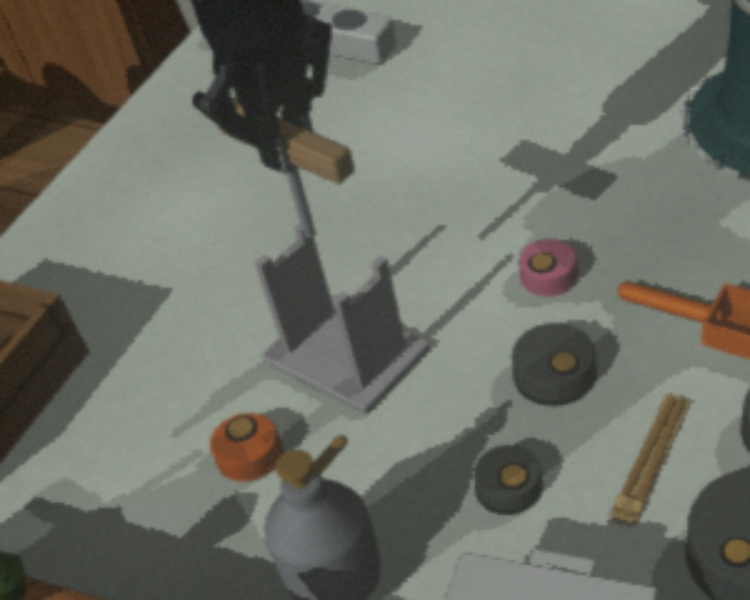

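```bash
python3 -m handwheel '[[0.001,0.03,-0.0005,0,0.002,0,0],[0,0.035,0,0,0,0,0],[0,0.03,0,0,0,0,0],[0,0.02,0,0,0,0,0],[0,0.01,0,0,0,0,0],[0,0.005,0,0,0,0,0],[0,0,0,0,0,0,0]]'
python3 -m handwheel '[[0,0.003,0,0,0,0,0],[0,0.003,0,0,0,0,0],[0,0,0,0,0,0,0],[0,0,0,0,0,0,0]]'
```

```text
time: 41.18
tool_pos: [0.4914, -0.3237, 0.0754]
tcp_rot: [-1.082, 1.387, -1.389]
wrist_force: [0.3, 0.2, -1.4]
width: 0.24
time: 41.68
tool_pos: [0.4909, -0.3235, 0.0689]
tcp_rot: [-1.083, 1.388, -1.388]
wrist_force: [-0.2, 0.2, -0.9]
width: 0.244
```

```bash
python3 -m handwheel '[[0,0.001,0,0,0,0,0],[0,0,0,0,0,0,0],[0,0,0,0,0,0,0]]'
python3 - <<'E'
from h import *
show(); im,P,W,K=cam("wrist"); cv2.imwrite("pics/w24.png",im[:,:,::-1])
im,P,W,K=cam("scene"); cv2.imwrite("pics/s24.png",cv2.resize(im[120:270,130:290,::-1],None,fx=4,fy=4))
E
```

```text
time: 42.05
tool_pos: [0.491, -0.3236, 0.0686]
tcp_rot: [-1.083, 1.388, -1.388]
wrist_force: [-3.0, 1.4, 5.7]
width: 0.247
t 42.05 tcp [ 491.  -323.6   68.6] F [-3.   1.4  5.7] w 0.247
M cols x,y,z: [[-0.244, -0.97, 0.0], [0.0, -0.0, -1.0], [0.97, -0.244, 0.0]] q [-0.62  0.21  1.91 -0.    1.02 -0.38]
```

View pics/s24.png

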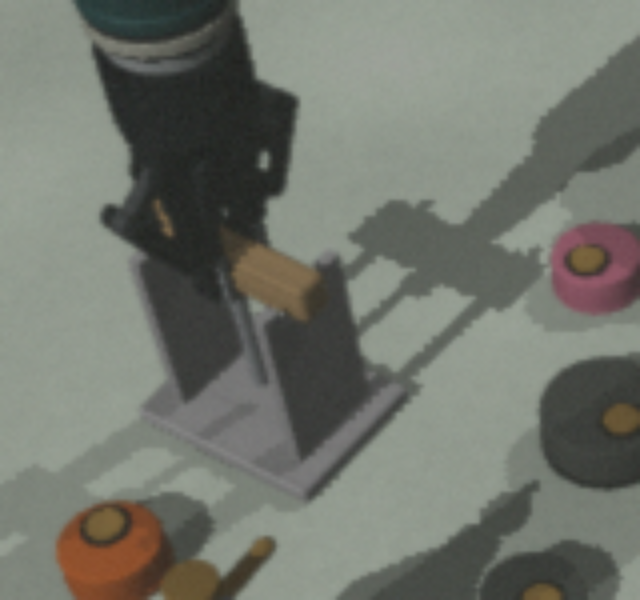

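View pics/w24.png

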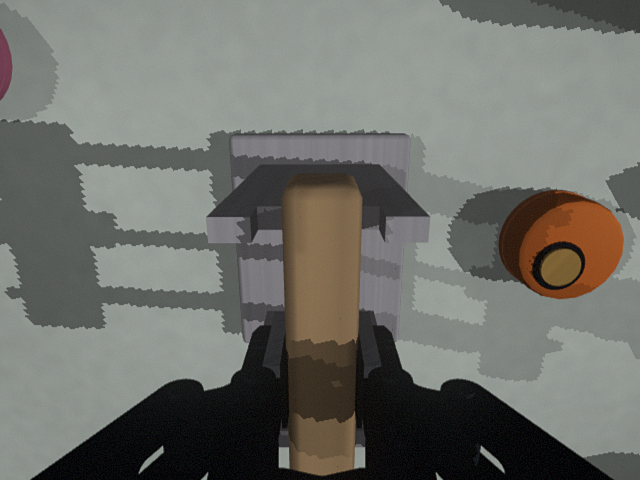

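The bar is seated in the channel, with contact at 68.6 mm, the same height as at pick-up. Releasing.

```bash
python3 -m handwheel '[[0,0,0,0,0,0,0.3],[0,0,0,0,0,0,0.45],[0,0,0,0,0,0,0.6],[0,0,0,0,0,0,0.6],[0,0,0,0,0,0,0.6],[0,-0.02,0,0,0,0,0.6],[0,-0.05,0,0,0,0,0.6],[0,-0.06,0,0,0,0,0.6]]'
python3 -m handwheel '[[0,-0.05,0,0,0,0,0.6],[0,0,0,0,0,0,0.6],[0,0,0,0,0,0,0.6]]'
python3 - <<'E'
from h import *
show(); im,P,W,K=cam("wrist"); cv2.imwrite("pics/w25.png",im[:,:,::-1])
Z=P[...,2];near=np.hypot(P[...,0]-.492,P[...,1]+.322)<.1
k=near&(Z>.133)&(Z<.152); q=P[k][:,:2].astype(np.float32)*1000; print("bar",k.sum(),cv2.minAreaRect(q),np.median(Z[k]))
E
```

```text
time: 43.15
tool_pos: [0.4902, -0.3229, 0.1993]
tcp_rot: [-1.083, 1.39, -1.387]
wrist_force: [0.5, 0.0, -0.0]
width: 0.599
time: 43.52
tool_pos: [0.4909, -0.3234, 0.2488]
tcp_rot: [-1.082, 1.387, -1.389]
wrist_force: [0.2, -0.0, 0.2]
width: 0.6
t 43.52 tcp [ 490.9 -323.4  248.8] F [ 0.2 -0.   0.2] w 0.6
M cols x,y,z: [[-0.244, -0.97, 0.0], [0.001, -0.001, -1.0], [0.97, -0.244, 0.001]] q [-0.62  0.07  1.73  0.    1.35 -0.38]
bar 5369 ((490.8282470703125, -325.7732849121094), (128.91943359375, 22.046436309814453), 75.91248321533203) 0.1404378521560175
```

View pics/w25.png

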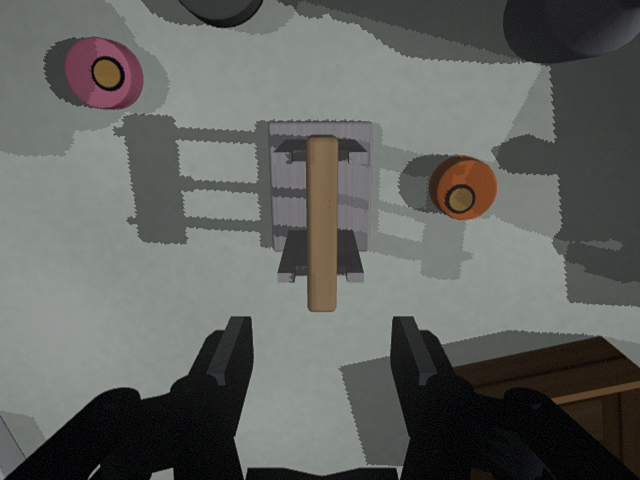

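```bash
python3 -m handwheel '[[-0.06,0,-0.0095,0,0,0,0.5],[-0.06,0,-0.0095,0,0,0,0.5],[-0.06,0,-0.0095,0,0,0,0.5],[-0.06,0,-0.0095,0,0,0,0.5],[-0.06,0,-0.0095,0,0,0,0.5],[-0.06,0,-0.0095,0,0,0,0.5],[-0.06,0,-0.0095,0,0,0,0.5],[-0.06,0,-0.0095,0,0,0,0.5]]'
python3 -m handwheel '[[-0.06,0,-0.0095,0,0,0,0.5],[-0.06,0,-0.0095,0,0,0,0.5],[-0.06,0,-0.0095,0,0,0,0.5],[0,0,0,0,-0.17,0,0.5],[0,0,0,0,-0.17,0,0.5],[0,0,0,0,-0.17,0,0.5],[0,0,0,0,-0.17,0,0.5],[0,0,0,0,-0.17,0,0.5]]'
python3 -m handwheel '[[0,0,0,0,-0.11,0,0.5],[0,0,0,0,0,0,0.5],[0,0,0,0,0,0,0.5]]'
python3 - <<'E'
from h import *
show()
im,P,W,K=cam("wrist")
Z=P[...,2];m=(np.hypot(P[...,0]-.5535,P[...,1]-.3465)<.05)
k=m&(Z>.105)&(Z<.13); q=P[k][:,:2].astype(np.float32)*1000; print("knobtop",k.sum(),cv2.minAreaRect(q),np.median(Z[k]))
todo((.553,.3467,.0445),42)
for k,g in dict(a=(.592,-.114),b=(.453,-.12),c=(.453,.118),d=(.595,.115)).items(): sensor(k,"scene",g)
E
```

```text
time: 44.58
tool_pos: [0.5326, 0.1623, 0.2456]
tcp_rot: [-1.086, 1.39, -1.388]
wrist_force: [1.3, -1.3, 0.2]
width: 0.498
time: 45.58
tool_pos: [0.549, 0.3415, 0.245]
tcp_rot: [-1.442, 0.752, -0.748]
wrist_force: [-0.2, -0.1, -0.4]
width: 0.5
time: 45.95
tool_pos: [0.5497, 0.3418, 0.2464]
tcp_rot: [-1.467, 0.672, -0.67]
wrist_force: [0.3, 0.4, -0.1]
width: 0.498
t 45.95 tcp [549.7 341.8 246.4] F [ 0.3  0.4 -0.1] w 0.498
M cols x,y,z: [[0.653, -0.757, -0.0], [-0.002, -0.001, -1.0], [0.757, 0.653, -0.002]] q [ 0.52  0.19  1.6  -0.    1.36 -0.19]
knobtop 1575 ((551.892578125, 348.166259765625), (15.973991394042969, 55.27754211425781), 42.77104568481445) 0.1194341694196111
tool shift mm [ -1.5 202.3   5.8]
z ang now 40.83 turn about tool y (deg) = -1.17
scene a centre [ 593.3 -112. ] r 30.7 stud [ 598.2 -104.5   28.2] 64
scene b centre [ 453.5 -117.5] r 41.5 stud [ 464.2 -104.5   34.3] 53
scene c centre [454.6 119.8] r 50.9 stud [434.2 136.7  39.8] 67
scene d centre [595.7 116.5] r 62.1 stud [627.7 105.9  46. ] 84
```

```bash
python3 -m handwheel '[[-0.0015,0.05,0.006,0,-0.02,0,0.5],[0,0.05,0,0,0,0,0.5],[0,0.04,0,0,0,0,0.5],[0,0.03,0,0,0,0,0.5],[0,0.02,0,0,0,0,0.5],[0,0.01,0,0,0,0,0.5],[0,0.002,0,0,0,0,0.5],[0,0,0,0,0,0,0.5]]' 60
python3 -m handwheel '[[0,0,0,0,0,0,0],[0,0,0,0,0,0,0],[0,0,0,0,0,0,0],[0,0,0,0,0,0,0],[0,0,0,0,0,0,0]]' 60
python3 -c "
from h import *
show()"
```

```text
time: 47.2
tool_pos: [0.5548, 0.3478, 0.0471]
tcp_rot: [-1.468, 0.653, -0.655]
wrist_force: [0.2, 0.4, 0.2]
width: 0.502
time: 47.82
tool_pos: [0.5534, 0.3466, 0.0458]
tcp_rot: [-1.471, 0.654, -0.653]
wrist_force: [-3.1, -3.9, 3.1]
width: 0.178
t 47.83 tcp [553.4 346.6  45.8] F [-3.1 -3.9  3.1] w 0.178
M cols x,y,z: [[0.67, -0.742, 0.0], [-0.001, -0.001, -1.0], [0.742, 0.67, -0.001]] q [ 0.52  0.34  1.78 -0.    1.02 -0.21]
```

```bash
python3 -m handwheel '[[0,0.005,-0.001,0,0,0,0],[0,0.005,0,0,0,0,0],[0,0.0005,0,0,0,0,0],[0,0,0,0,0,0,0]]'
python3 -m handwheel '[[0,0,0,0,-0.15,0,0],[0,0,0,0,-0.15,0,0],[0,0,0,0,-0.15,0,0],[0,0,0,0,-0.15,0,0],[0,0,0,0,-0.15,0,0],[0,0,0,0,-0.15,0,0],[0,0,0,0,-0.15,0,0],[0,0,0,0,-0.15,0,0]]'
python3 -m handwheel '[[0,0,0,0,-0.02,0,0],[0,0,0,0,0,0,0]]'
python3 -c "
from h import *
print(bot.read_state()['torque']); show()"
```

```text
time: 48.32
tool_pos: [0.5536, 0.3467, 0.0393]
tcp_rot: [-1.469, 0.653, -0.654]
wrist_force: [-8.9, -7.5, 21.5]
width: 0.181
time: 49.32
tool_pos: [0.5537, 0.3484, 0.0393]
tcp_rot: [-1.549, -0.29, 0.286]
wrist_force: [-9.4, -2.2, 19.4]
width: 0.178
time: 49.58
tool_pos: [0.5536, 0.3484, 0.0393]
tcp_rot: [-1.547, -0.301, 0.298]
wrist_force: [-9.2, -1.6, 20.1]
width: 0.18
[-0.42796521  1.80496825 -0.21632122]
t 49.58 tcp [553.6 348.4  39.3] F [-9.2 -1.6 20.1] w 0.18
M cols x,y,z: [[0.928, 0.373, 0.002], [0.001, 0.003, -1.0], [-0.373, 0.928, 0.003]] q [ 0.52  0.35  1.79  0.    1.   -1.43]
```

```bash
python3 -m handwheel '[[0,-0.005,0,0,0,0,0],[0,-0.005,0,0,0,0,0],[0,0,0,0,0,0,0],[0,0,0,0,0,0,0.5],[0,0,0,0,0,0,0.5],[0,0,0,0,0,0,0.5],[0,0,0,0,0,0,0.5]]'
python3 -m handwheel '[[0,-0.02,0,0,0,0,0.5],[0,-0.04,0,0,0,0,0.5],[0,-0.06,0,0,0,0,0.5],[0,-0.06,0,0,0,0,0.5],[0,-0.04,0,0,0,0,0.5],[0,0,0,0,0,0,0.5],[0,0,0,0,0,0,0.5]]'
python3 - <<'E'
from h import *
show()
im,P,W,K=cam("wrist"); cv2.imwrite("pics/w30.png",im[:,:,::-1])
Z=P[...,2];m=(np.hypot(P[...,0]-.5535,P[...,1]-.3465)<.05)
k=m&(Z>.105)&(Z<.13); q=P[k][:,:2].astype(np.float32)*1000; print("knobtop",k.sum(),cv2.minAreaRect(q),np.median(Z[k]))
for k,g in dict(a=(.592,-.114),b=(.453,-.12),c=(.453,.118),d=(.595,.115)).items(): 
    for n in ("scene","top"): sensor(k,n,g)
im,P,W,K=cam("scene"); cv2.imwrite("pics/s30.png",im[:,:,::-1])
Z=P[...,2];near=np.hypot(P[...,0]-.492,P[...,1]+.322)<.085
k=near&(Z>.132)&(Z<.15);print(cv2.minAreaRect(P[k][:,:2].astype(np.float32)*1000),np.median(Z[k]))
E
```

```text
time: 50.45
tool_pos: [0.5531, 0.3463, 0.0449]
tcp_rot: [-1.55, -0.3, 0.301]
wrist_force: [0.1, -1.0, -0.1]
width: 0.499
time: 51.32
tool_pos: [0.553, 0.3465, 0.266]
tcp_rot: [-1.55, -0.301, 0.3]
wrist_force: [0.4, 0.6, -0.5]
width: 0.5
t 51.33 tcp [553.  346.5 266. ] F [ 0.4  0.6 -0.5] w 0.5
M cols x,y,z: [[0.927, 0.374, 0.001], [0.001, 0.0, -1.0], [-0.374, 0.927, 0.0]] q [ 0.52  0.19  1.56 -0.    1.39 -1.43]
knobtop 1436 ((552.0826416015625, 347.4687194824219), (55.987979888916016, 15.980363845825195), 21.576257705688477) 0.11945450656543943
scene a centre [ 593.2 -111.7] r 30.1 stud [ 598.5 -104.1   28.5] 62
top a centre [ 592.5 -114.5] r 29.9 stud [ 596.7 -104.9   28.9] 85
scene b centre [ 453.7 -118.5] r 41.4 stud [ 463.5 -104.9   34.2] 52
top b centre [ 452.7 -120.8] r 39.9 stud [ 462.5 -105.3   34.7] 91
scene c centre [453.3 120. ] r 51.4 stud [434.7 136.6  40.2] 64
top c centre [453.2 118. ] r 50.0 stud [433.4 136.6  40.7] 108
scene d centre [596.2 117.1] r 61.6 stud [627.8 105.6  46. ] 81
top d centre [595.2 115.3] r 61.1 stud [626.9 105.5  46.5] 89
((493.3921813964844, -325.0771484375), (129.73500061035156, 23.761484146118164), 75.66240692138672) 0.1393241560772417
```

View pics/w30.png

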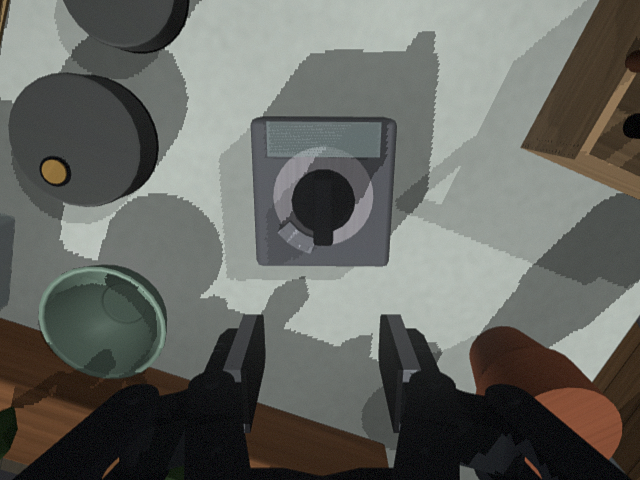

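View pics/s30.png

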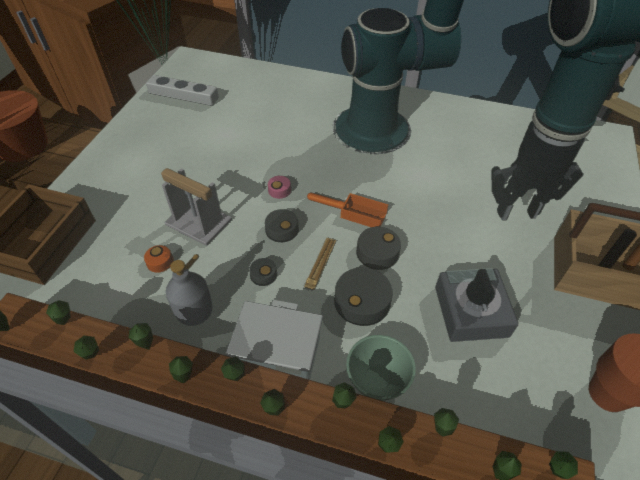

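The knob is up and parked. The probe hangs as before, and the sensors, mister and pot are all undisturbed. Handing in.

```bash
python3 -c "
from workcell import workorder
print(workorder.finish_job())"
```

```text
the job is handed in; nothing more can be done
None
```

The job is done and handed in after about 52 s on the robot's clock; the hand-in returned no verdict. I pressed the knob and turned it to measuring. I then rested the probe tip on the studs of sensors a, b, c and d in that order (all four were there), hung the probe back, and pressed and turned the knob back to parked.

**Studs:** each was held for about 2.5 to 3 s at roughly 5–8 N (briefly 11 N on a). Each contact came at the stud height expected, and the camera crops showed the tip on the brass each time, 1–3 mm off centre at most.

**Last checks:**
- **Knob:** its top is at 119.5 mm, so it is up. The bar reads 21.6° against 20.0° at the start, which is within measuring error and the 0.1 rad of play.
- **Probe:** the bar is in the stand's channel at the same height and angle as at the start, about 1–2 mm from where it first hung.
- **Sensors, mister and pot:** the sensors are within about 1–2 mm of where they stood and lie flat. The mister and pot are upright.

**What disagreed:** all three cameras showed the shut fingertips about 43 mm behind the reported TCP. My first grip on the knob therefore closed in the air above it and touched nothing. I applied that offset afterwards, and every later contact matched it.

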